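Hang up the fixture cover and build a pressed spacer pack

ROBOT

A 6-joint arm with a two-finger parallel gripper is mounted at the origin on the work surface. World frame = base frame: x ahead of the robot, y to its left, z up, the work surface at z = 0. Lengths are in m, angles in rad, forces in N, time in s.
With the tool pointing down it reaches from about 0.3 to 0.875 m from the base axis. Payload 6.4 kg.
Tool frame: the origin (TCP) lies midway between the tips of the shut fingers; the grasp point (between the pads) lies 19 mm behind it; z points along the fingers, y is the direction in which the jaws open and shut (so a half turn about z gives the same grasp; the last joint's range is limited). The gripper opens to 85 mm and grips with 20 to 120 N. Pads are 22 mm wide; open, the fingers measure 114 mm over their backs; the gripper's body (76 mm by 85 mm) begins 54 mm behind the grasp point. The pads swing forward as they close: fully open they stand 13 mm farther back than shut.
Start: joints at [0.896, 0.181, 1.607, -0, 1.354, -0.206], TCP at [0.26, 0.513, 0.199] pointing down, gripper open.
Joint ranges: [-2.99, 2.99], [-0.89, 2.07], [0.3, 2.58], [-1.14, 4.28], [0, 2.63], [-3.12, 3.12]. Speed limits (rad/s): [2.57, 2.57, 3.01, 3.14, 3.14, 3.14].

INTERFACE

Orientations are given as a unit quaternion [w, x, y, z].
In Python, from workcell import get_obs, vision, r, nets gives the robot as it stands. The module is installed in compiled form; this text tells all that it offers.
- The arm moves only by the tool play_rows, never from a script. Its argument "commands" is a list of rows, each a list of 4 numbers: the shift along the tool's x, y, z in mm, then the turn about the tool's z in rad. A call has 1 to 10 rows; each row is the pose to reach, as a shift and turn from the pose measured when the call began, along the tool's axes at that moment; what a row does not reach only later rows make up. A row lasts 1/10 s, in which the tool goes at most 50 mm and 8.59 degrees, less where a joint would pass 70% of its speed; a pose out of reach is approached as far as the arm can. A call with a gripper value outside its range is refused whole. "fingers" is the opening, from 0 (shut) to 1 (fully open), set as the call begins (left out, the last holds). The fingers move at their own pace and stop on an object; the grip force is fixed at half the most. Time passes only in rows, so rows that repeat a pose let the fingers close. It gives the time, the measured TCP pose, the force and the opening at its end, in the units of the state.
- get_obs(): the state, without advancing time (a new reading comes with each control period).
- vision.read_camera(name): name is "scene" or "top"; returns a dict with "frame" (480x640x3 uint8, red, green, blue), "depth" (480x640 float32, m along the optical axis (not along the pixel's ray), 0 where there is no reading), "camera_matrix" (3x3 intrinsics, pixels), "distortion" ([k1, k2, p1, p2, k3] as OpenCV has them; the pictures are not rectified), "rvec" (rotation vector, rad) and "tvec" (3), from world to camera coordinates, as OpenCV has them. Camera axes: x right, y down, z forward; pixel columns grow to the right and rows downward; lengths in m; the calibration is good to about 2 mm. A picture is of the moment at which its call begins.
- r.finish_job(): hands the job in, once; it reports no verdict.
Trained networks look in a picture, given as the dict that the camera call returned (one of the last four; its "shot" number tells which), for a name from the list of things; names that differ only in an ending like _2 or _b are one class to them, and where a whole thing is asked for, a point or a joint stands for the part that bears it (a point fixed in the world has none). Each returns a list of dicts, best first, with "confidence" (0 to 1); they miss things now and then, are a little off and sometimes report something else, mostly with a low value. They report only what shows in the picture. A call takes as long as a camera call. They do not tell look-alikes from the thing itself.
- nets.recognise(picture, thing): "centre" ([column, row] in pixels, amid what is visible of it).
- nets.trace(picture, thing): "mask" (480x640 bool, what is visible of it) and "centre" ([column, row] in pixels, amid what is visible of it).
- nets.landmark_of(picture, thing): "centre" ([column, row] in pixels: a listed point, or the origin of a listed thing).
The state is a dict: "clock": time; "q": joint angles; "qvel": joint speeds; "joint_torque": joint torques, N m; "tool_pos": TCP position; "eef_rot": TCP orientation; "contact_force": force on the tool from outside, world axes, zero at the start; "ft_torque": the same for the moment, N m; "width": finger opening in m.
Only numpy, scipy, OpenCV 4.12 (cv2) and the standard library are available. Lean on these libraries where they do the work, as an engineer would, in place of code of your own. Each camera call takes 0.05 s, during which the arm holds its last target. There are 200 camera calls.

TASK

Take the white dust cover off the press fixture and hang it by its bow handle across both prongs of the hook stand, then stack all the coloured spacer plates that are there on the fixture's sprung bed, boss up and lined up with the bed, thickest at the bottom (blue, green, yellow, white, red). Lay each plate on, let it go, then press down on top of it with the fingers until the bed clearly gives, so you know it lies flat, and let the bed come back up before adding the next. When all are pressed, set the knobbed hold-down weight flat on top of the pack; leave the housing, jar, bottle and carton where they stand.

Things in the scene. Friction and masses are not known exactly. Their poses are not given: they have to be found in the camera images.
- fixture: grey press fixture fixed to the bench: a block 110 (x) x 150 (y) x 28 mm with a dark pad on top (top face 30 mm above the bench); origin at the centre of its underside, y along its long side. At the start the dust cover hides its bed. Fixed in place.
- bed (a joint): downward travel of the fixture's sprung bed, 0 = up, 0.006 m = fully down, positive downwards. It carries the whole stack without moving, starts to give at about 5 N (less the weight already on it, 0.3 to 0.6 N for each plate), and stiffens by 0.6 N per mm. Pressed 2 mm or more it has clearly given way
- bed_top (a point): centre of the bed's flat upper face, 40 mm above the bench when up, its z up. The bed is an aluminium slab 56 (x) x 84 (y) mm, parallel to the fixture, with a round tapered boss in the middle, 5 mm tall (24 mm diameter at the foot, 18 mm at the top), like the boss on every plate
- cover: white dust cover, a cap open below, 72 (x) x 110 (y) x 25 mm, with a black bow handle over it; 0.13 to 0.21 kg. Origin at the centre of its underside, z up, y along its long side. It starts on the fixture's top face over the bed, square with the fixture
- cover_bar (a point): middle of the handle's straight top bar, 90 mm above the cover's underside; the bar is round, 10 mm thick, runs 100 mm along the cover's y, on two uprights at its ends; the free opening under it is 60 mm high and 90 mm wide
- stand: hook stand fixed to the bench: dark foot 150 x 130 x 10 mm, blue post 30 mm wide with its top at 188 mm, and two parallel steel prongs pointing to the stand's -x, 60 mm apart (at y = -30 and +30 mm), 8 mm thick, axes 180 mm above the bench. They run from the post's face (x = +4 mm) to x = -100 mm, where their tips turn straight up; the tips' tops are 202 mm above the bench. Origin under the post at bench level
- hook_seat (a point): midway between the prongs, level with their upper side (184 mm above the bench), 35 mm behind the upturned tips and 69 mm in front of the post's face; axes as the stand's (x towards the post, z up). The handle's bar hangs across both prongs with its middle about 5 mm above this level
- plate_blue: blue spacer plate, 52 (x) x 80 (y) mm, 20 mm thick without its boss, 56 g (may be absent). Origin at the centre of its underside, z up. On top a central round tapered boss 5 mm tall (24 mm diameter at the foot, 18 mm at the top), beneath a square pocket 27 mm wide and 6 mm deep that takes the boss below it, so stacked plates lie face to face. Lies loose on the bench, boss up
- plate_green: green spacer plate, 52 (x) x 80 (y) mm, 18 mm thick without its boss, 50 g (may be absent). Origin at the centre of its underside, z up. On top a central round tapered boss 5 mm tall (24 mm diameter at the foot, 18 mm at the top), beneath a square pocket 27 mm wide and 6 mm deep that takes the boss below it, so stacked plates lie face to face. Lies loose on the bench, boss up
- plate_yellow: yellow spacer plate, 52 (x) x 80 (y) mm, 16 mm thick without its boss, 45 g (may be absent). Origin at the centre of its underside, z up. On top a central round tapered boss 5 mm tall (24 mm diameter at the foot, 18 mm at the top), beneath a square pocket 27 mm wide and 6 mm deep that takes the boss below it, so stacked plates lie face to face. Lies loose on the bench, boss up
- plate_white: white spacer plate, 52 (x) x 80 (y) mm, 14 mm thick without its boss, 39 g (may be absent). Origin at the centre of its underside, z up. On top a central round tapered boss 5 mm tall (24 mm diameter at the foot, 18 mm at the top), beneath a square pocket 27 mm wide and 6 mm deep that takes the boss below it, so stacked plates lie face to face. Lies loose on the bench, boss up
- plate_red: red spacer plate, 52 (x) x 80 (y) mm, 12 mm thick without its boss, 34 g (may be absent). Origin at the centre of its underside, z up. On top a central round tapered boss 5 mm tall (24 mm diameter at the foot, 18 mm at the top), beneath a square pocket 27 mm wide and 6 mm deep that takes the boss below it, so stacked plates lie face to face. Lies loose on the bench, boss up
- weight: hold-down weight, dark steel, 52 x 52 mm and 14 mm thick, with a round black knob on a short neck on top (knob 24 mm diameter, from 20 to 44 mm above the underside), 200 g. Origin at the centre of its underside, z up; beneath it has the same pocket as the plates. Stands loose on the bench, knob up
- housing: grey sensor housing, 50 x 190 x 46 mm, a bystander to leave where it stands; origin at the centre of its underside
- jar: small jar with blue lid, 48 mm diameter, 55 mm tall, a bystander to leave where it stands; origin at the centre of its underside
- bottle: bottle with red cap, 44 mm diameter, 110 mm tall, a bystander to leave where it stands; origin at the centre of its underside
- carton: cardboard box 90 x 130 x 60 mm, a bystander to leave where it stands; origin at the centre of its underside
Things that resemble listed ones, but are neither listed nor needed, are in the scene too. Of the things like the plate_white, leave any that is brown; of the rest the smaller one is meant.

How it is judged:
On the way, in this order (a step that is already met when the one before it is completed fails the run):
1. the blue plate lies flat on the stack and is let go, no later plate there yet (horizontal distance between plate_blue and bed_top below 0.01 m and angle between plate_blue's own z axis and vertical below 0.035 rad and angle between the y axis of plate_blue and the y axis of fixture, either way round below 0.12 rad and contact force between the fingers and plate_blue below 0.3 N and horizontal distance between each of plate_green, plate_yellow, plate_white, plate_red and plate_blue above 0.04 m), for 0.1 s.
2. the fingers press the blue plate, flat and on top, down on what is under it, hard enough that the bed gives (horizontal distance between plate_blue and bed_top below 0.01 m and angle between plate_blue's own z axis and vertical below 0.035 rad and angle between the y axis of plate_blue and the y axis of fixture, either way round below 0.12 rad and contact force between the fingers and plate_blue above 1 N and contact force between plate_blue and fixture above 5.2 N and horizontal distance between each of plate_green, plate_yellow, plate_white, plate_red and plate_blue above 0.04 m), for 0.1 s.
3. the green plate lies flat on the stack and is let go, no later plate there yet (horizontal distance between plate_green and bed_top below 0.01 m and angle between plate_green's own z axis and vertical below 0.035 rad and angle between the y axis of plate_green and the y axis of fixture, either way round below 0.12 rad and contact force between the fingers and plate_green below 0.3 N and horizontal distance between each of plate_yellow, plate_white, plate_red and plate_green above 0.04 m), for 0.1 s.
4. the fingers press the green plate, flat and on top, down on what is under it, hard enough that the bed gives (horizontal distance between plate_green and bed_top below 0.01 m and angle between plate_green's own z axis and vertical below 0.035 rad and angle between the y axis of plate_green and the y axis of fixture, either way round below 0.12 rad and contact force between the fingers and plate_green above 1 N and (contact force between plate_green and fixture above 4.8 N or contact force between plate_green and plate_blue above 4.8 N) and horizontal distance between each of plate_yellow, plate_white, plate_red and plate_green above 0.04 m), for 0.1 s.
5. the yellow plate lies flat on the stack and is let go, no later plate there yet (horizontal distance between plate_yellow and bed_top below 0.01 m and angle between plate_yellow's own z axis and vertical below 0.035 rad and angle between the y axis of plate_yellow and the y axis of fixture, either way round below 0.12 rad and contact force between the fingers and plate_yellow below 0.3 N and horizontal distance between each of plate_white, plate_red and plate_yellow above 0.04 m), for 0.1 s.
6. the fingers press the yellow plate, flat and on top, down on what is under it, hard enough that the bed gives (horizontal distance between plate_yellow and bed_top below 0.01 m and angle between plate_yellow's own z axis and vertical below 0.035 rad and angle between the y axis of plate_yellow and the y axis of fixture, either way round below 0.12 rad and contact force between the fingers and plate_yellow above 1 N and (contact force between plate_yellow and fixture above 4.4 N or contact force between plate_yellow and plate_blue above 4.4 N or contact force between plate_yellow and plate_green above 4.4 N) and horizontal distance between each of plate_white, plate_red and plate_yellow above 0.04 m), for 0.1 s.
7. the white plate lies flat on the stack and is let go, no later plate there yet (horizontal distance between plate_white and bed_top below 0.01 m and angle between plate_white's own z axis and vertical below 0.035 rad and angle between the y axis of plate_white and the y axis of fixture, either way round below 0.12 rad and contact force between the fingers and plate_white below 0.3 N and horizontal distance between plate_red and plate_white above 0.04 m), for 0.1 s.
8. the fingers press the white plate, flat and on top, down on what is under it, hard enough that the bed gives (horizontal distance between plate_white and bed_top below 0.01 m and angle between plate_white's own z axis and vertical below 0.035 rad and angle between the y axis of plate_white and the y axis of fixture, either way round below 0.12 rad and contact force between the fingers and plate_white above 1 N and (contact force between plate_white and fixture above 4 N or contact force between plate_white and plate_blue above 4 N or contact force between plate_white and plate_green above 4 N or contact force between plate_white and plate_yellow above 4 N) and horizontal distance between plate_red and plate_white above 0.04 m), for 0.1 s.
9. the red plate lies flat on the stack and is let go, no later plate there yet (horizontal distance between plate_red and bed_top below 0.01 m and angle between plate_red's own z axis and vertical below 0.035 rad and angle between the y axis of plate_red and the y axis of fixture, either way round below 0.12 rad and contact force between the fingers and plate_red below 0.3 N), for 0.1 s.
10. the fingers press the red plate, flat and on top, down on what is under it, hard enough that the bed gives (horizontal distance between plate_red and bed_top below 0.01 m and angle between plate_red's own z axis and vertical below 0.035 rad and angle between the y axis of plate_red and the y axis of fixture, either way round below 0.12 rad and contact force between the fingers and plate_red above 1 N and (contact force between plate_red and fixture above 3.7 N or contact force between plate_red and plate_blue above 3.7 N or contact force between plate_red and plate_green above 3.7 N or contact force between plate_red and plate_yellow above 3.7 N or contact force between plate_red and plate_white above 3.7 N)), for 0.1 s.
At the end, for the whole second after the job is handed in: Cover hung at rest by its bar across both prongs, within 22 mm of their middle; every plate present at rest in the stack, boss up, within 10 mm of the bed centre, 2 deg of level and 7 deg of its direction, thicker below thinner; weight flat on top within 12 mm of centre; bed up (x of cover_bar in the frame of hook_seat between -0.036 and 0.06 m and y of cover_bar in the frame of hook_seat between -0.022 and 0.022 m and z of cover_bar in the frame of hook_seat between -0.004 and 0.014 m and contact force between cover and stand above 0.5 N and angle between cover's own z axis and vertical below 0.4 rad and linear speed of cover below 0.03 m/s and value of joint bed below 0.0015 m and horizontal distance between each of plate_blue, plate_green, plate_yellow, plate_white, plate_red and bed_top below 0.01 m and angle between each of plate_blue, plate_green, plate_yellow, plate_white, plate_red, weight's own z axis and vertical below 0.035 rad and angle between the y axis of each of plate_blue, plate_green, plate_yellow, plate_white, plate_red and the y axis of fixture, either way round below 0.12 rad and linear speed of each of plate_blue, plate_green, plate_yellow, plate_white, plate_red, weight below 0.02 m/s and z of each of plate_green, plate_yellow, plate_white, plate_red, weight in the frame of plate_blue above 0.008 m and z of each of plate_yellow, plate_white, plate_red, weight in the frame of plate_green above 0.008 m and z of each of plate_white, plate_red, weight in the frame of plate_yellow above 0.008 m and z of each of plate_red, weight in the frame of plate_white above 0.008 m and horizontal distance between weight and bed_top below 0.012 m and z of weight in the frame of plate_red above 0.008 m); the robot touches nothing.
It fails at once if the housing is moved more than 4 cm (distance of housing from where it was at the start of the episode above 0.04 m).
It fails at once if the jar is moved more than 4 cm (distance of jar from where it was at the start of the episode above 0.04 m).
It fails at once if the bottle is moved more than 4 cm (distance of bottle from where it was at the start of the episode above 0.04 m).
It fails at once if the carton is moved more than 4 cm (distance of carton from where it was at the start of the episode above 0.04 m).
Of plate_blue, plate_green, plate_yellow, plate_white, plate_red only 3 to 5 are there at a start; the rules pass over those that are not, and their reading is None.
At some moment in a run one of plate_blue, plate_green, plate_yellow, plate_white, plate_red may be knocked a few centimetres aside while the robot is not near it.
It also fails if it takes over 210 s, if anything falls off the work surface, if the arm or the gripper's body presses on something with over 40 N, if the wrist force passes 120 N, or if a joint passes its speed limit or range.

## Working session

There is one attempt and no reset: what is moved stays moved. The work goes in short steps, Python scripts to look and compute and a tool call to move; the robot and the scene stay as the last step left them, time stands still between calls to the robot, and variables do not carry over. Pictures are saved under pics/ and viewed, about 12 in all and at most 16, crops included, and the job is handed in when it is done.

Besides the shell and the picture viewer there is one more tool, called after "Emit:" by a JSON object that holds its "api" and its "payload". play_rows: Moves the arm, as the interface text tells. Its arguments: {"type":"object","properties":{"commands":{"type":"array"},"fingers":{"type":"number"}},"required":["commands"]}

```bash
mkdir -p pics; cat > h.py <<'E'
import numpy as np, cv2
from workcell import get_obs, vision, r, nets
def cam(n): return vision.read_camera(n)
def save(p,n): cv2.imwrite(f'pics/{n}.png',cv2.cvtColor(p['frame'],cv2.COLOR_RGB2BGR))
def RT(p):
    return cv2.Rodrigues(np.array(p['rvec'],float))[0],np.array(p['tvec'],float).reshape(3)
def world(p,uv,d=None):
    """pixels Nx2 (+depth) -> world"""
    uv=np.atleast_2d(np.asarray(uv,float)); R,t=RT(p)
    if d is None: d=p['depth'][uv[:,1].round().astype(int),uv[:,0].round().astype(int)]
    n=cv2.undistortPoints(uv.reshape(-1,1,2),np.array(p['camera_matrix']),np.array(p['distortion'])).reshape(-1,2)
    return (np.c_[n,np.ones(len(n))]*np.asarray(d).reshape(-1,1)-t)@R
def onz(p,uv,z):
    R,t=RT(p); a=world(p,uv,np.ones(len(np.atleast_2d(uv)))); c=-R.T@t
    return c+(a-c)*((z-c[2])/(a[:,2]-c[2]))[:,None]
def cloud(p):
    v,u=np.nonzero(p['depth']>0); return np.c_[u,v],world(p,np.c_[u,v])
E
python3 - <<'E'
from h import *
o=get_obs(); print({k:np.round(v,3).tolist() for k,v in o.items()})
for n in('top','scene'):
    p=cam(n); save(p,n+'0'); np.save(n+'0.npy',p['depth'])
    R,t=RT(p); print(n,p['shot'],'cam at',-R.T@t, (p['depth']>0).mean())
    for th in ['fixture','cover','stand','hook_seat','cover_bar','plate_blue','plate_green','plate_yellow','plate_white','plate_red','weight','housing','jar','bottle','carton']:
        f=nets.landmark_of if th in('hook_seat','cover_bar') else nets.recognise
        for e in f(p,th)[:3]:
            c=e['centre']; w=world(p,[c])[0]
            print(th,round(e['confidence'],2),np.round(c),np.round(w,3))
E
```

```text
{'clock': 0.0, 'q': [0.896, 0.182, 1.608, 0.0, 1.354, -0.206], 'qvel': [-0.001, -0.0, 0.001, -0.001, -0.0, -0.0], 'joint_torque': [0.0, -44.489, -35.133, -0.0, 0.009, 0.0], 'tool_pos': [0.259, 0.512, 0.198], 'eef_rot': [-0.0, 0.232, 0.973, -0.001], 'contact_force': [-0.056, 0.363, 0.205], 'ft_torque': [-0.07, -0.015, -0.02], 'width': 0.085}
top 1 cam at [0.50990663 0.11681719 1.26950156] 0.9959407552083334
fixture 0.57 [383. 283.] [ 0.492 -0.039  0.053]
cover 0.9 [390. 268.] [ 0.529 -0.047  0.127]
stand 0.84 [486. 238.] [ 0.61  -0.32   0.009]
hook_seat 0.92 [505. 253.] [ 0.571 -0.37   0.001]
cover_bar 0.57 [393. 270.] [ 0.527 -0.065  0.054]
plate_blue 0.55 [486. 316.] [ 0.405 -0.31   0.018]
plate_green 0.95 [486. 315.] [ 0.41  -0.306  0.026]
plate_green 0.66 [152. 264.] [0.543 0.555 0.058]
plate_white 0.96 [226. 258.] [0.561 0.372 0.018]
plate_white 0.74 [287. 248.] [0.586 0.208 0.027]
plate_white 0.71 [187. 332.] [0.364 0.474 0.015]
plate_red 0.78 [240. 309.] [0.426 0.334 0.012]
weight 0.84 [448. 324.] [ 0.388 -0.205  0.045]
housing 0.95 [363. 169.] [0.792 0.008 0.047]
jar 0.63 [307
[... 376 characters left out ...]
r_bar 0.71 [238. 296.] [ 0.529 -0.061  0.125]
plate_blue 0.64 [297. 209.] [0.429 0.322 0.017]
plate_green 0.65 [125. 385.] [ 0.414 -0.316  0.022]
plate_yellow 0.7 [351. 216.] [0.568 0.373 0.019]
plate_white 0.91 [325. 260.] [0.592 0.197 0.028]
plate_white 0.86 [308. 167.] [0.36  0.488 0.015]
plate_white 0.64 [354. 214.] [0.571 0.384 0.018]
plate_red 0.91 [297. 208.] [0.428 0.325 0.017]
weight 0.68 [147. 345.] [ 0.392 -0.222  0.032]
housing 0.74 [359. 356.] [ 0.799 -0.007  0.046]
jar 0.72 [358. 296.] [0.723 0.128 0.05 ]
jar 0.34 [355. 216.] [0.576 0.385 0.013]
bottle 0.66 [387. 246.] [0.713 0.291 0.062]
carton 0.94 [376. 171.] [0.56  0.528 0.063]
carton 0.64 [123. 385.] [ 0.411 -0.318  0.021]
```

View pics/top0.png

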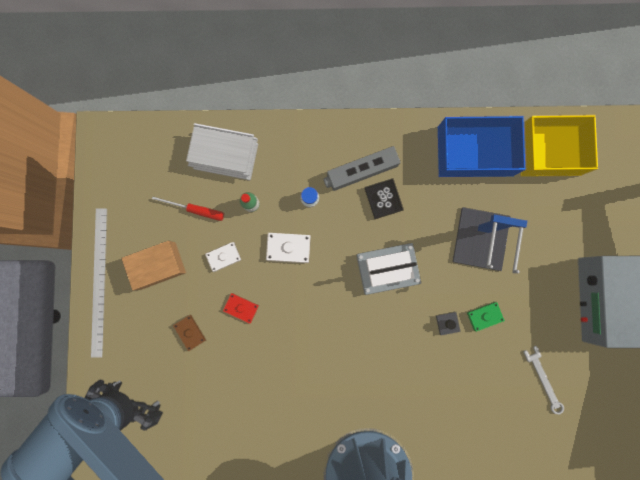

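View pics/scene0.png

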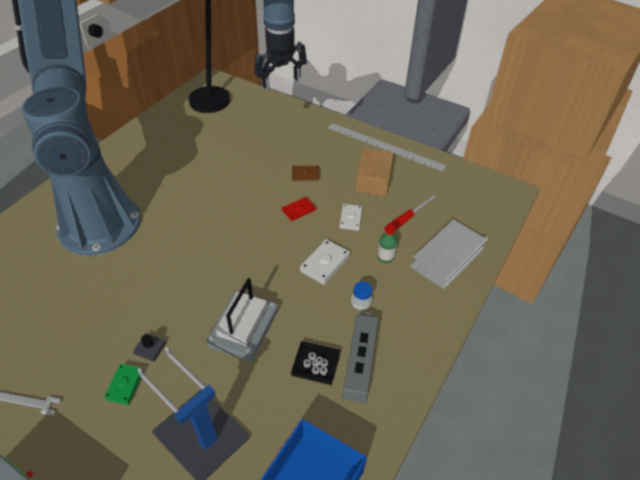

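The top view shows the cover on the fixture at (390,268) and the stand at (505,240), prongs pointing down in the image. The plates present are green (486,316), red (240,309) and small white (223,257). The big white one (288,248) and the brown one (189,332) are decoys, and the weight is at (448,324). Blue and yellow are absent. The scene view agrees.

```bash
cat >> h.py <<'E'
def rect(P):
    (c,s,a)=cv2.minAreaRect((P[:,:2]*1000).astype(np.float32))
    if s[0]>s[1]: s=s[::-1]; a-=90   # a = now direction of short side
    a=(a+90)%180-90
    return np.round(c,1),np.round(s,1),round(a,1)   # mm, (short,long), angle of short side (x axis) deg
def region(p,c,rad,zlo,zhi):
    uv,P=cloud(p); m=(np.hypot(*(P[:,:2]-c).T)<rad)&(P[:,2]>zlo)&(P[:,2]<zhi); return uv[m],P[m]
def colmask(p,uv,col):
    f=p['frame'][uv[:,1],uv[:,0]].astype(int); R,G,B=f.T
    return {'green':(G>R+40)&(G>B+40),'red':(R>G+70)&(R>B+70),'white':(f.min(1)>150)}[col]
def platefit(p,col,c,th,rad=0.08,z0=0.0):
    """outline of the upper face: colour pixels, ray-cast to plane of face"""
    uv,P=region(p,c,rad,z0+th-0.008,z0+th+0.015); m=colmask(p,uv,col); uv,P=uv[m],P[m]
    im=np.zeros((480,640),np.uint8); im[uv[:,1],uv[:,0]]=1
    n,l,s,_=cv2.connectedComponentsWithStats(im); k=1+s[1:,4].argmax(); sel=l[uv[:,1],uv[:,0]]==k
    return rect(onz(p,uv[sel],z0+th)),round(float(np.median(P[sel][:,2])),4),int(sel.sum())
E
python3 - <<'E'
from h import *
for n in('top','scene'):
    p=cam(n); print(n)
    for col,c,th in[('green',(.41,-.31),.018),('red',(.427,.33),.012),('white',(.565,.375),.014)]:
        print(col,platefit(p,col,np.array(c),th,.06))
    uv,P=region(p,np.array([.39,-.21]),.06,.008,.06); print('weight',rect(P[P[:,2]<.018]),np.median(P[P[:,2]<.018][:,2]),'knob',P[P[:,2]>.035].mean(0),rect(P[P[:,2]>.035]),P[:,2].max())
    uv,P=region(p,np.array([.53,-.05]),.1,.045,.065); print('cap',rect(P),np.median(P[:,2]))
    uv,P=region(p,np.array([.53,-.05]),.1,.105,.14); print('bar',rect(P),np.median(P[:,2]),P.mean(0),len(P))
    uv,P=region(p,np.array([.53,-.05]),.12,.02,.036); print('fix',rect(P),np.median(P[:,2]))
    uv,P=region(p,np.array([.6,-.35]),.2,.16,.23); 
    f=p['frame'][uv[:,1],uv[:,0]].astype(int); b=f[:,2]>f[:,0]+50
    print('post',rect(P[b]),np.median(P[b][:,2]),P[b].mean(0))
    Q=P[~b]; print('prongs',len(Q),rect(Q),np.percentile(Q[:,2],[5,50,95,100]))
    im=np.zeros((480,640),np.uint8); im[uv[~b,1],uv[~b,0]]=1
    k,l,s,ce=cv2.connectedComponentsWithStats(cv2.dilate(im,np.ones((3,3))))
    lab=l[uv[~b,1],uv[~b,0]]
    for i in range(1,k):
        q=Q[lab==i]
        if len(q)>15: 
            vx=cv2.fitLine((q[:,:2]).astype(np.float32),cv2.DIST_HUBER,0,.01,.01).ravel(); print(i,len(q),rect(q),'line',vx.round(3),'z',np.median(q[:,2]).round(3),'xrange',q[:,0].min().round(3),q[:,0].max().round(3))
    uv,P=region(p,np.array([.62,-.33]),.2,.006,.014); print('foot',rect(P),np.median(P[:,2]))
    for e in nets.landmark_of(p,'hook_seat')[:2]: print('seat',e['confidence'],onz(p,[e['centre']],.184))
    for e in nets.landmark_of(p,'cover_bar')[:2]: print('cbar',e['confidence'],onz(p,[e['centre']],.120))
E
```

```text
top
green ((array([ 405.4, -309.3]), array([52.3, 80.9]), 20.3), 0.0174, 630)
red ((array([428. , 333.6]), array([52.5, 79.8]), -24.5), 0.0116, 592)
white ((array([564.8, 381.2]), array([52.6, 80.4]), 23.5), 0.0135, 577)
weight (array([ 390.2, -227.5]), array([52.5, 81.3]), 11.4) 0.012907459429436241 knob [ 0.38810557 -0.21157417  0.04347553] (array([ 388.1, -211.5]), array([20.4, 21.2]), -0.1) 0.05062940331159743
cap (array([530.9, -58.9]), array([ 71.5, 110.6]), 11.1) 0.05421404918345062
bar (array([530.9, -57.5]), array([  9.5, 107.5]), 11.1) 0.12317654146218415 [ 0.53091325 -0.05731141  0.12305899] 186
fix (array([531. , -58.7]), array([109.6, 150.5]), 11.0) 0.027279146666320024
post (array([ 636.1, -312.7]), array([16.3, 75.8]), -11.3) 0.18664393974855883 [ 0.63591105 -0.3112392   0.18651247]
prongs 422 (array([ 584.2, -302. ]), array([ 77. , 122.7]), 78.6) [0.17191707 0.18227644 0.19501111 0.20516147]
1 415 (array([ 584.2, -301.9]), array([ 77. , 122.6]), 78.6) line [ 0.925  0.381  0.592 -0.302] z 0.182 xrange 0.519 0.652
foot (array([ 619.9, -323.6]), array([330.1, 389.4]), -7
[... 919 characters left out ...]
st (array([ 635.2, -314.8]), array([19.4, 74.4]), -10.8) 0.18750424539772703 [ 0.63802825 -0.31685457  0.18399854]
prongs 577 (array([ 583.4, -302.6]), array([ 71.2, 125.2]), 79.8) [0.18055228 0.18457513 0.19887245 0.20502125]
1 295 (array([ 589.1, -272.9]), array([ 15.6, 124. ]), 77.4) line [ 0.983 -0.181  0.573 -0.272] z 0.185 xrange 0.528 0.651
2 277 (array([ 569.2, -332. ]), array([ 11.5, 107.6]), 81.5) line [ 0.984 -0.177  0.565 -0.331] z 0.184 xrange 0.516 0.623
foot (array([ 595.7, -272.6]), array([255.2, 396.8]), -66.0) 0.010605042995895115
seat 0.6 [[ 0.56091664 -0.29890718  0.184     ]]
cbar 0.89 [[ 0.52903846 -0.06599951  0.12      ]]
cbar 0.41 [[0.73712732 0.21103961 0.12      ]]
```

```bash
cat > plan.py <<'E'
# usage: plan.py x y z psi(deg jaw axis, world)  ... several targets, mm
import sys; from h import *
from scipy.spatial.transform import Rotation as Ro
o=get_obs(); q=o['eef_rot']; R=Ro.from_quat([q[1],q[2],q[3],q[0]]).as_matrix(); pos=np.array(o['tool_pos'])*1000
y0=np.degrees(np.arctan2(R[1,1],R[0,1])); print('t',round(float(o['clock']),2),'pos',pos.round(1),'jaw',round(y0,1),'w',o['width'],'F',np.round(o['contact_force'],1),'q6',round(float(o['q'][5]),2),'tilt',np.degrees(np.arccos(-R[2,2])).round(2))
a=np.array(sys.argv[1:],float).reshape(-1,4)
for x,y,z,psi in a:
    d=R.T@(np.array([x,y,z])-pos); phi=-((psi-y0+90)%180-90)
    dq=np.radians(phi)+np.arctan2(y,x)-np.arctan2(pos[1],pos[0])
    print('row',d.round(1).tolist()+[round(np.radians(phi),3)],'q6->',round(float(o['q'][5])+dq,2),'steps',round(max(np.linalg.norm(d)/50,abs(phi)/8.59),1))
E
python3 plan.py 530.5 -58.5 250 11.1 530.5 -58.5 160 11.1
```

```text
t 1.9 pos [259.8 513.  198.7] jaw 63.1 w 0.08544015976273797 F [ 0.5 -0.2 -0.2] q6 -0.21 tilt 0.0
row [-499.7, -387.5, -51.3, np.float64(0.908)] q6-> -0.51 steps 12.7
row [-499.7, -387.5, 38.7, np.float64(0.908)] q6-> -0.51 steps 12.7
```

Emit:
{"api": "play_rows", "payload": {"commands": [[-20, -16, -40, 0.05], [-60, -46, -51, 0.15], [-100, -78, -51, 0.25], [-140, -108, -51, 0.35], [-180, -140, -51, 0.45], [-220, -170, -51, 0.55], [-260, -202, -51, 0.65], [-300, -233, -51, 0.75], [-340, -264, -51, 0.85], [-380, -295, -51, 0.908]], "fingers": 0.7}}

```text
clock: 2.9
tool_pos: [0.4632, 0.0822, 0.2501]
eef_rot: [0.0, 0.637, 0.771, 0.0]
contact_force: [1.0, 0.2, 0.3]
width: 0.0598
```

```bash
python3 plan.py 530.5 -58.5 250 11.1 530.5 -58.5 101 11.1
```

```text
t 2.9 pos [463.2  82.2 250.1] jaw 10.9 w 0.05977404602776715 F [1.  0.2 0.3] q6 -0.27 tilt 0.06
row [-150.8, 39.4, 0.2, np.float64(-0.003)] q6-> -0.56 steps 3.1
row [-150.8, 39.3, 149.2, np.float64(-0.003)] q6-> -0.56 steps 4.3
```

Emit:
{"api": "play_rows", "payload": {"commands": [[-40, 10, 0, 0], [-80, 21, 0, 0], [-120, 31, 0, 0], [-151, 39, 5, -0.003], [-151, 39, 40, -0.003], [-151, 39, 80, -0.003], [-151, 39, 120, -0.003], [-151, 39, 140, -0.003], [-151, 39, 149, -0.003], [-151, 39, 149, -0.003]], "fingers": 0.7}}

```text
clock: 3.9
tool_pos: [0.5296, -0.0585, 0.1002]
eef_rot: [-0.001, 0.636, 0.772, 0.0]
contact_force: [-0.0, 0.1, 0.4]
width: 0.0599
```

```bash
python3 plan.py 530.5 -58.5 101 11.1; python3 -c "
from h import *
p=cam('scene'); cv2.imwrite('pics/s1.png',cv2.resize(cv2.cvtColor(p['frame'][230:430,130:390],cv2.COLOR_RGB2BGR),None,fx=3,fy=3))"
```

```text
t 3.9 pos [529.6 -58.5 100.2] jaw 11.1 w 0.059944955497934216 F [-0.   0.1  0.4] q6 -0.53 tilt 0.07
row [-0.2, 0.9, -0.8, np.float64(-0.0)] q6-> -0.53 steps 0.0
```

View pics/s1.png

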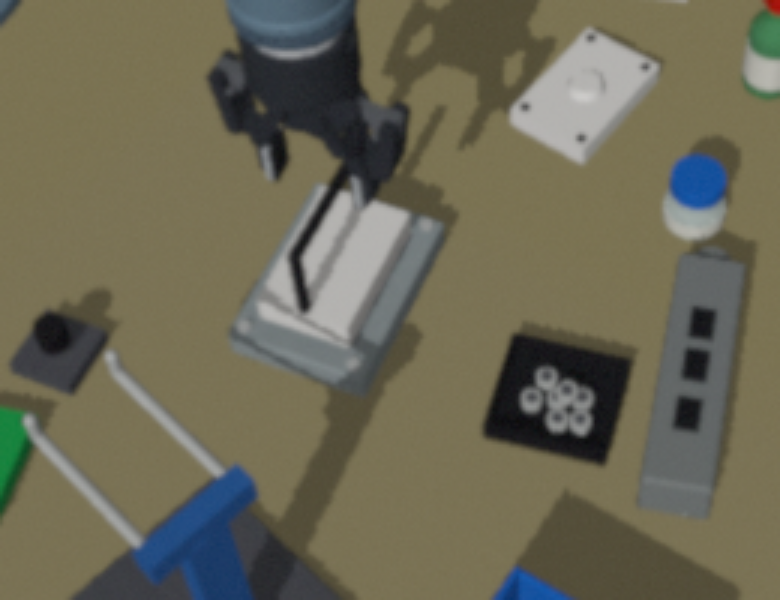

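The crop shows the fingers astride the bar at about (320,180), with half the bar visible below them. Close the fingers and lift.

Emit:
{"api": "play_rows", "payload": {"commands": [[0, 0, 0, 0], [0, 0, 0, 0], [0, 0, 0, 0], [0, 0, 0, 0], [0, 0, 0, 0], [0, 0, -5, 0], [0, 0, -15, 0], [0, 0, -30, 0], [0, 0, -60, 0], [0, 0, -60, 0]], "fingers": 0}}

```text
clock: 4.95
tool_pos: [0.5335, -0.0598, 0.1668]
eef_rot: [0.004, 0.635, 0.772, 0.002]
contact_force: [0.9, -0.1, -0.0]
width: 0.0001
```

```bash
python3 plan.py 452 -279 206 -10.8 559 -299.5 206 -10.8
```

```text
t 4.95 pos [533.5 -59.8 166.8] jaw 11.1 w 5.956876212309414e-05 F [ 0.9 -0.1 -0. ] q6 -0.53 tilt 0.55
row [-199.6, -121.8, -39.4, np.float64(0.382)] q6-> -0.59 steps 4.7
row [-240.3, -20.8, -38.4, np.float64(0.382)] q6-> -0.52 steps 4.9
```

```bash
python3 -c "
from h import *
p=cam('scene'); cv2.imwrite('pics/s2.png',cv2.resize(cv2.cvtColor(p['frame'][230:430,130:390],cv2.COLOR_RGB2BGR),None,fx=3,fy=3))
for n in('top','scene'):
    p=cam(n)
    uv,P=region(p,np.array([.53,-.05]),.1,.045,.065); print('cap',rect(P),np.median(P[:,2]))
    uv,P=region(p,np.array([.53,-.05]),.1,.105,.128); print('bar',rect(P),np.median(P[:,2]),P.mean(0),len(P))
"
```

```text
cap (array([526.1, -34.6]), array([61.4, 71.6]), -79.0) 0.0541489498195292
bar (array([524.2, -23.4]), array([ 9.5, 37.2]), 11.2) 0.12316000276921739 [ 0.52425395 -0.02306943  0.12292055] 65
cap (array([529.4, -60.2]), array([ 75.2, 114.3]), 10.8) 0.05567734744308854
bar (array([529.6, -59.7]), array([ 11.5, 111.9]), 11.4) 0.12411514507950339 [ 0.53179218 -0.06438604  0.12252081] 233
```

View pics/s2.png

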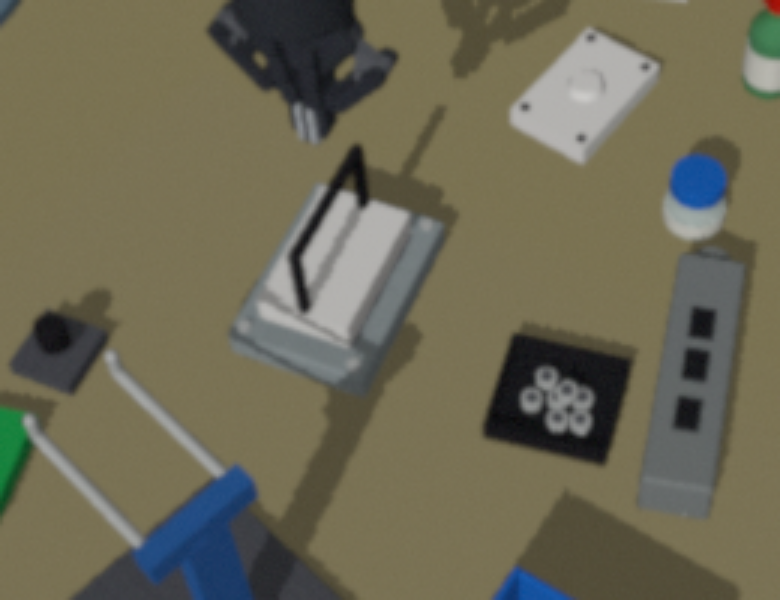

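```bash
python3 -c "
from h import *
o=get_obs(); print(o['clock'],o['tool_pos'])
for n in('top','scene'):
    p=cam(n); R,t=RT(p)
    print(n,cv2.projectPoints(np.array([o['tool_pos'],[.5305,-.0585,.12]]),np.array(p['rvec']),np.array(p['tvec']),np.array(p['camera_matrix']),np.array(p['distortion']))[0].reshape(-1,2).round(1).tolist())
    uv,P=region(p,np.array([.53,-.05]),.08,.135,.26)
    lo=P[P[:,2]<P[:,2].min()+.012]; print('lowest pts',P[:,2].min(),lo.mean(0),len(lo))
cv2.imwrite('pics/s3.png',cv2.resize(cv2.cvtColor(p['frame'][220:320,180:290],cv2.COLOR_RGB2BGR),None,fx=5,fy=5))"
```

```text
5.1 [ 0.53051714 -0.05882466  0.16188181]
top [[397.2, 267.5], [394.3, 267.8]]
lowest pts 0.25834304157929605 [ 0.48719187 -0.05508634  0.25834304] 1
scene [[236.9, 285.1], [238.9, 297.2]]
lowest pts 0.19480135191001743 [ 0.53166654 -0.06740351  0.2025407 ] 29
```

View pics/s3.png

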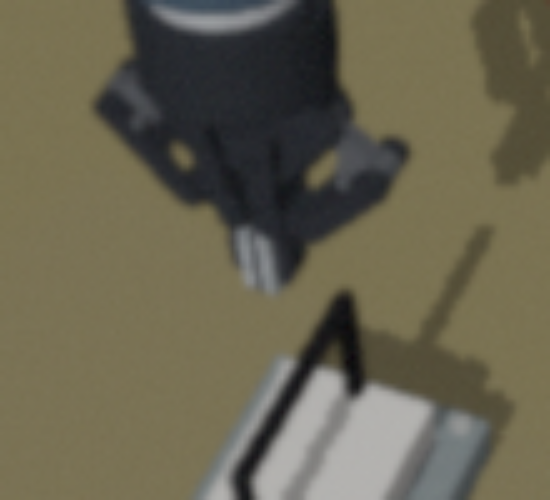

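Closed finger tips appear near full-image pixel (233,278), while the reported TCP projects to (237,285). So the tip stands roughly 25 mm higher than reported, and the bar was untouched. I'll check this by touching free bench.

```bash
python3 plan.py 470 90 160 11.1 470 90 30 11.1  470 90 0 11.1
```

```text
t 5.2 pos [529.9 -58.6 160.8] jaw 11.1 w 0.00010825264803380082 F [-0.6  0.1  0.7] q6 -0.53 tilt 0.03
row [157.3, -30.2, 0.9, np.float64(-0.0)] q6-> -0.23 steps 3.2
row [157.3, -30.2, 130.9, np.float64(-0.0)] q6-> -0.23 steps 4.1
row [157.2, -30.2, 160.9, np.float64(-0.0)] q6-> -0.23 steps 4.5
```

Emit:
{"api": "play_rows", "payload": {"commands": [[40, -8, 0, 0], [80, -15, 0, 0], [120, -23, 0, 0], [157, -30, 0, 0], [157, -30, 40, 0], [157, -30, 80, 0], [157, -30, 120, 0], [157, -30, 130, 0], [157, -30, 130, 0], [157, -30, 130, 0]]}}

```text
clock: 6.2
tool_pos: [0.4713, 0.0896, 0.0321]
eef_rot: [0.0, 0.636, 0.772, 0.001]
contact_force: [0.7, -0.2, 0.9]
width: 0.0
```

Emit:
{"api": "play_rows", "payload": {"commands": [[0, 0, 3, 0], [0, 0, 6, 0], [0, 0, 9, 0], [0, 0, 12, 0], [0, 0, 15, 0], [0, 0, 18, 0], [0, 0, 21, 0], [0, 0, 24, 0], [0, 0, 26, 0], [0, 0, 26, 0]]}}

```text
clock: 7.2
tool_pos: [0.471, 0.0897, 0.0057]
eef_rot: [0.0, 0.636, 0.772, 0.0]
contact_force: [-0.1, -0.7, 0.9]
width: -0.0
```

```bash
python3 plan.py; python3 -c "
from h import *
o=get_obs()
p=cam('scene')
print(cv2.projectPoints(np.array([o['tool_pos'],[.47,.09,0]]),np.array(p['rvec']),np.array(p['tvec']),np.array(p['camera_matrix']),np.array(p['distortion']))[0].reshape(-1,2).round(1).tolist())
uv,P=region(p,np.array([.47,.09]),.06,.012,.26)
k=P[:,2]<P[:,2].min()+.02; print('lowest',P[:,2].min(),P[k].mean(0),uv[k].mean(0),k.sum())
cv2.imwrite('pics/s4.png',cv2.resize(cv2.cvtColor(p['frame'][200:300,210:320],cv2.COLOR_RGB2BGR),None,fx=5,fy=5))"
```

```text
t 7.2 pos [471.   89.7   5.7] jaw 11.1 w -1.2506090062642431e-05 F [-0.1 -0.7  0.9] q6 -0.25 tilt 0.04
[[260.1, 273.7], [260.0, 274.9]]
lowest 0.041638269546944426 [0.47323534 0.08257106 0.05298228] [257.875      263.55357143] 56
```

View pics/s4.png

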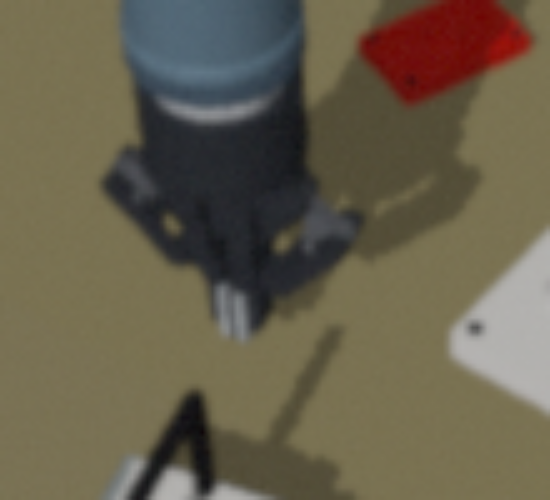

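The tip is at full-image pixel (258,268), again above the projected (260,274), and there's no contact yet. Continue down gently.

Emit:
{"api": "play_rows", "payload": {"commands": [[0, 0, 3, 0], [0, 0, 6, 0], [0, 0, 9, 0], [0, 0, 12, 0], [0, 0, 14, 0], [0, 0, 16, 0], [0, 0, 18, 0], [0, 0, 18, 0]]}}

```text
clock: 8.05
tool_pos: [0.471, 0.0897, -0.0124]
eef_rot: [0.0, 0.636, 0.772, 0.0]
contact_force: [-0.9, -0.6, 0.4]
width: -0.0
```

```bash
python3 plan.py; python3 -c "
from h import *
p=cam('scene')
uv,P=region(p,np.array([.47,.09]),.06,.008,.26)
print('lowest',P[:,2].min())"
```

```text
t 8.05 pos [471.   89.7 -12.4] jaw 11.1 w -1.2975914162188695e-05 F [-0.9 -0.6  0.4] q6 -0.25 tilt 0.03
lowest 0.022716919076737466
```

Emit:
{"api": "play_rows", "payload": {"commands": [[0, 0, 2, 0], [0, 0, 4, 0], [0, 0, 6, 0], [0, 0, 8, 0], [0, 0, 9, 0], [0, 0, 9, 0]]}}

```text
clock: 8.7
tool_pos: [0.4709, 0.0897, -0.0215]
eef_rot: [-0.0, 0.636, 0.772, 0.0]
contact_force: [0.3, -0.9, -0.1]
width: 0.0
```

Emit:
{"api": "play_rows", "payload": {"commands": [[0, 0, 1.5, 0], [0, 0, 3, 0], [0, 0, 4, 0], [0, 0, 4, 0]]}}

```text
clock: 9.1
tool_pos: [0.4708, 0.0897, -0.0257]
eef_rot: [-0.0, 0.636, 0.772, 0.0]
contact_force: [0.3, -0.4, 0.4]
width: 0.0002
```

Emit:
{"api": "play_rows", "payload": {"commands": [[0, 0, 1.5, 0], [0, 0, 3, 0], [0, 0, 4, 0], [0, 0, 4, 0]]}}

```text
clock: 9.5
tool_pos: [0.4706, 0.0897, -0.0299]
eef_rot: [-0.0, 0.636, 0.772, 0.0]
contact_force: [0.7, 1.1, -0.4]
width: -0.0001
```

```bash
python3 plan.py; python3 -c "
from h import *
p=cam('scene')
uv,P=region(p,np.array([.47,.09]),.06,.004,.26)
print('lowest',np.sort(P[:,2])[:8])
f=p['frame'][255:290,245:275]
cv2.imwrite('pics/s5.png',cv2.resize(cv2.cvtColor(p['frame'][200:300,210:320],cv2.COLOR_RGB2BGR),None,fx=5,fy=5))"
```

```text
t 9.5 pos [470.6  89.7 -29.9] jaw 11.1 w -0.00012628080420646606 F [ 0.7  1.1 -0.4] q6 -0.25 tilt 0.05
lowest [0.00403173 0.00403182 0.00404029 0.00404494 0.00405321 0.00405519
 0.00407462 0.00407518]
```

Emit:
{"api": "play_rows", "payload": {"commands": [[0, 0, 1, 0], [0, 0, 2, 0], [0, 0, 2, 0]]}}

```text
clock: 9.85
tool_pos: [0.4705, 0.0897, -0.0319]
eef_rot: [-0.0, 0.636, 0.772, -0.0]
contact_force: [0.3, 0.3, -0.9]
width: -0.0
```

Emit:
{"api": "play_rows", "payload": {"commands": [[0, 0, 1, 0], [0, 0, 2, 0], [0, 0, 2, 0]]}}

```text
clock: 10.15
tool_pos: [0.4708, 0.0897, -0.0326]
eef_rot: [-0.0, 0.636, 0.772, -0.0]
contact_force: [-6.9, -0.3, 16.4]
width: -0.0
```

View pics/s5.png

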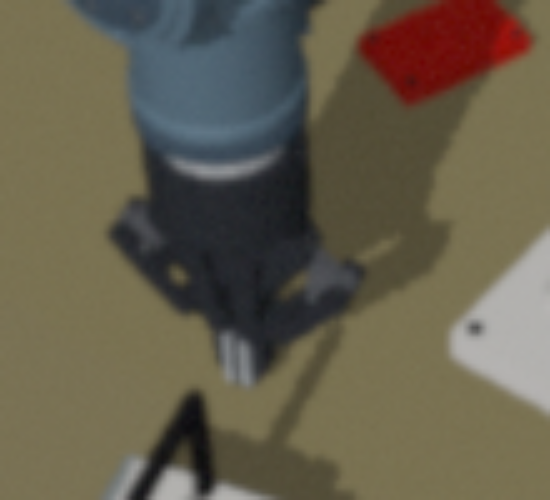

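Contact comes at reported z = -32.3 mm with the tip visibly at the bench, at (259,276). So reported z reads 32.5 mm low and lateral is good to about 3 mm. I'll put that correction into the planner.

```bash
sed -i "s/pos=np.array(o\['tool_pos'\])\*1000/pos=np.array(o['tool_pos'])*1000+[0,0,32.5]/" plan.py; python3 plan.py 530.5 -58.5 180 11.1 530.5 -58.5 100 11.1
```

```text
t 10.15 pos [ 4.708e+02  8.970e+01 -1.000e-01] jaw 11.1 w -1.1946077322719258e-05 F [-6.9 -0.3 16.4] q6 -0.25 tilt 0.06
row [-156.8, 30.0, -180.2, np.float64(-0.0)] q6-> -0.55 steps 4.8
row [-156.9, 30.0, -100.2, np.float64(-0.0)] q6-> -0.55 steps 3.8
```

Emit:
{"api": "play_rows", "payload": {"commands": [[0, 0, -40, 0], [0, 0, -90, 0], [0, 0, -140, 0], [0, 0, -180, 0], [-40, 8, -180, 0], [-80, 15, -180, 0], [-120, 23, -180, 0], [-157, 30, -180, 0], [-157, 30, -180, 0]], "fingers": 0.7}}

```text
clock: 11.05
tool_pos: [0.5321, -0.0629, 0.1475]
eef_rot: [0.001, 0.637, 0.771, -0.0]
contact_force: [0.2, 0.3, 0.5]
width: 0.0598
```

```bash
python3 plan.py 530.5 -58.5 100 11.1
```

```text
t 11.05 pos [532.1 -62.9 180. ] jaw 10.8 w 0.059781857895490634 F [0.2 0.3 0.5] q6 -0.53 tilt 0.08
row [4.7, -0.7, 80.0, np.float64(-0.004)] q6-> -0.52 steps 1.6
```

Emit:
{"api": "play_rows", "payload": {"commands": [[5, -1, 20, 0], [5, -1, 45, 0], [5, -1, 70, 0], [5, -1, 80, 0], [5, -1, 80, 0]]}}

```text
clock: 11.55
tool_pos: [0.5286, -0.0572, 0.066]
eef_rot: [-0.001, 0.637, 0.771, -0.001]
contact_force: [-0.5, -0.1, -0.4]
width: 0.0596
```

Emit:
{"api": "play_rows", "payload": {"commands": [[0, 0, 0, 0], [0, 0, 0, 0], [0, 0, 0, 0], [0, 0, 0, 0], [0, 0, 0, 0]], "fingers": 0}}

```text
clock: 12.05
tool_pos: [0.5297, -0.0574, 0.0671]
eef_rot: [-0.0, 0.637, 0.771, -0.0]
contact_force: [1.9, 2.0, 4.4]
width: 0.0079
```

```bash
python3 plan.py 530.5 -58.5 170 11.1
```

```text
t 12.05 pos [529.7 -57.4  99.6] jaw 10.9 w 0.007948922097237947 F [1.9 2.  4.4] q6 -0.52 tilt 0.04
row [-1.3, 0.5, -70.4, np.float64(-0.004)] q6-> -0.53 steps 1.4
```

Emit:
{"api": "play_rows", "payload": {"commands": [[0, 0, -8, 0], [0, 0, -25, 0], [0, 0, -50, 0], [0, 0, -80, 0], [0, 0, -105, 0], [0, 0, -105, 0]]}}

```text
clock: 12.65
tool_pos: [0.5321, -0.0582, 0.1763]
eef_rot: [0.003, 0.637, 0.771, 0.001]
contact_force: [-0.4, -0.5, -1.0]
width: 0.0077
```

```bash
python3 plan.py 452 -279 205 -10.8 
```

```text
t 12.65 pos [532.1 -58.2 208.8] jaw 10.9 w 0.007692967036336673 F [-0.4 -0.5 -1. ] q6 -0.52 tilt 0.38
row [-201.7, -120.3, 4.0, np.float64(0.378)] q6-> -0.59 steps 4.7
```

Emit:
{"api": "play_rows", "payload": {"commands": [[-15, -9, 0, 0.02], [-40, -24, 0, 0.07], [-70, -42, 0, 0.13], [-100, -60, 0, 0.19], [-130, -78, 0, 0.25], [-160, -96, 0, 0.3], [-185, -111, 0, 0.35], [-198, -118, 2, 0.37], [-202, -120, 2, 0.378], [-202, -120, 2, 0.378]]}}

```text
clock: 13.65
tool_pos: [0.4521, -0.2787, 0.1737]
eef_rot: [0.002, 0.77, 0.637, 0.002]
contact_force: [-0.4, 0.2, -2.2]
width: 0.0083
```

```bash
python3 plan.py 452 -279 205 -10.8 559 -299.5 205 -10.8; python3 -c "
from h import *
p=cam('scene'); save(p,'s6')
p=cam('top')
uv,P=region(p,np.array([.45,-.28]),.09,.21,.25); print(len(P))
P0=P
uv,P=region(p,np.array([.45,-.28]),.09,.14,.17); print(rect(P),np.median(P[:,2]))
"
```

```text
t 13.65 pos [ 452.1 -278.7  206.2] jaw -10.8 w 0.008277367779691439 F [-0.4  0.2 -2.2] q6 -0.59 tilt 0.31
row [-0.3, -0.0, 1.2, np.float64(0.0)] q6-> -0.59 steps 0.0
row [-0.4, 108.9, 1.7, np.float64(0.0)] q6-> -0.53 steps 2.2
202
(array([ 456.2, -264. ]), array([72.1, 81. ]), -10.4) 0.16144419873302046
```

View pics/s6.png

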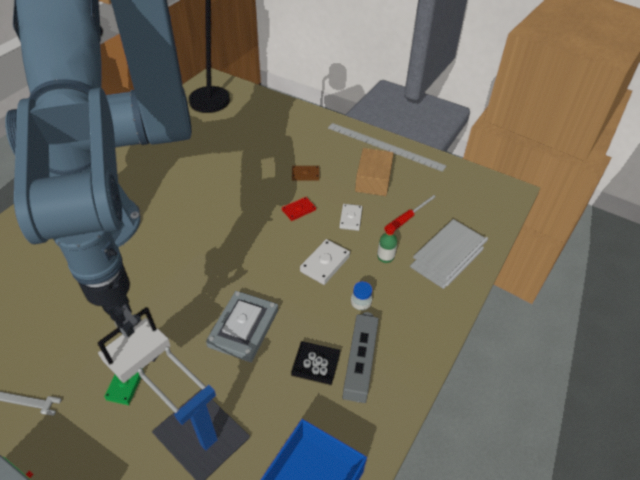

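The cover hangs level at (135,345), bar square to the prongs. Its cap top measures 0.161, so the bar is at 0.226 and clears the 0.202 tips. Slide it in.

Emit:
{"api": "play_rows", "payload": {"commands": [[0, 5, 0, 0], [0, 15, 0, 0], [0, 30, 0, 0], [0, 48, 0, 0], [0, 66, 0, 0], [0, 82, 0, 0], [0, 96, 0, 0], [0, 105, 0, 0], [0, 109, 0, 0], [0, 109, 0, 0]]}}

```text
clock: 14.75
tool_pos: [0.5601, -0.2979, 0.1745]
eef_rot: [0.002, 0.77, 0.638, 0.002]
contact_force: [0.6, -0.4, -1.8]
width: 0.0081
```

Emit:
{"api": "play_rows", "payload": {"commands": [[0, 0, 5, 0], [0, 0, 12, 0], [0, 0, 20, 0], [0, 0, 26, 0], [0, 0, 31, 0], [0, 0, 34, 0], [0, 0, 36, 0], [0, 0, 36, 0]]}}

```text
clock: 15.55
tool_pos: [0.5603, -0.2979, 0.1383]
eef_rot: [0.002, 0.77, 0.638, 0.002]
contact_force: [0.2, -0.6, -2.1]
width: 0.008
```

```bash
python3 plan.py 559 -299.5 169 -10.8; python3 -c "
from h import *
p=cam('scene'); cv2.imwrite('pics/s7.png',cv2.resize(cv2.cvtColor(p['frame'][280:480,80:340],cv2.COLOR_RGB2BGR),None,fx=3,fy=3))"
```

```text
t 15.55 pos [ 560.3 -297.9  170.8] jaw -10.7 w 0.0079971503350138 F [ 0.2 -0.6 -2.1] q6 -0.49 tilt 0.31
row [-1.8, -1.0, 1.8, np.float64(0.003)] q6-> -0.49 steps 0.1
```

View pics/s7.png

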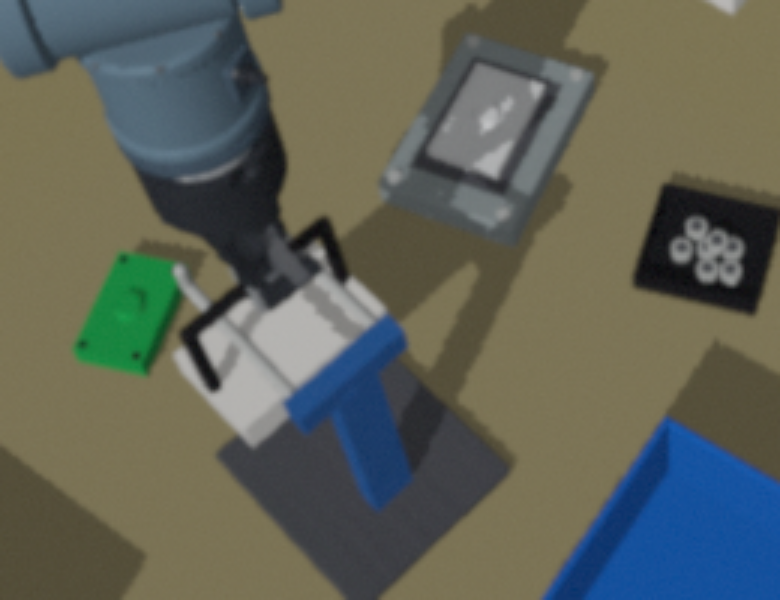

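The bar crosses both prongs at crop (180,335) to (325,225), and the scale still carries the cover's weight. Lower a little more.

Emit:
{"api": "play_rows", "payload": {"commands": [[0, 0, 1, 0], [0, 0, 2, 0], [0, 0, 3, 0], [0, 0, 3, 0]]}}

```text
clock: 16.0
tool_pos: [0.5604, -0.298, 0.1355]
eef_rot: [0.002, 0.77, 0.638, 0.002]
contact_force: [0.3, -0.4, -1.5]
width: 0.0081
```

Emit:
{"api": "play_rows", "payload": {"commands": [[0, 0, 1, 0], [0, 0, 2, 0], [0, 0, 2, 0]]}}

```text
clock: 16.3
tool_pos: [0.5606, -0.2981, 0.135]
eef_rot: [0.003, 0.77, 0.638, 0.002]
contact_force: [-3.1, 2.3, 7.4]
width: 0.0079
```

Seated. Release to a partial opening and rise.

Emit:
{"api": "play_rows", "payload": {"commands": [[0, 0, -1, 0], [0, 0, -1, 0], [0, 0, -1, 0], [0, 0, -1, 0], [0, 0, -10, 0], [0, 0, -30, 0], [0, 0, -70, 0], [0, 0, -110, 0], [0, 0, -130, 0]], "fingers": 0.5}}

```text
clock: 17.2
tool_pos: [0.5611, -0.2988, 0.2703]
eef_rot: [0.006, 0.77, 0.638, 0.002]
contact_force: [0.7, -0.4, 0.9]
width: 0.0427
```

```bash
python3 plan.py 405.3 -310 100 20.3; python3 -c "
from h import *
p=cam('scene'); cv2.imwrite('pics/s8.png',cv2.resize(cv2.cvtColor(p['frame'][280:480,80:340],cv2.COLOR_RGB2BGR),None,fx=3,fy=3))
uv,P=region(p,np.array([.56,-.3]),.1,.175,.21); f=p['frame'][uv[:,1],uv[:,0]]; k=f.max(1)<70; print('bar',rect(P[k]),P[k][:,2].mean())
print(platefit(p,'green',np.array([.41,-.31]),.018,.06))"
```

```text
t 17.2 pos [ 561.1 -298.8  302.8] jaw -10.6 w 0.04273418239193083 F [ 0.7 -0.4  0.9] q6 -0.49 tilt 0.73
row [-38.9, -153.5, 201.1, np.float64(-0.54)] q6-> -1.19 steps 5.1
bar (array([ 560.4, -301. ]), array([ 10.3, 107.2]), -11.1) 0.19254395275152927
((array([ 406.4, -312.9]), array([57.1, 84.3]), 20.2), 0.0195, 889)
```

View pics/s8.png

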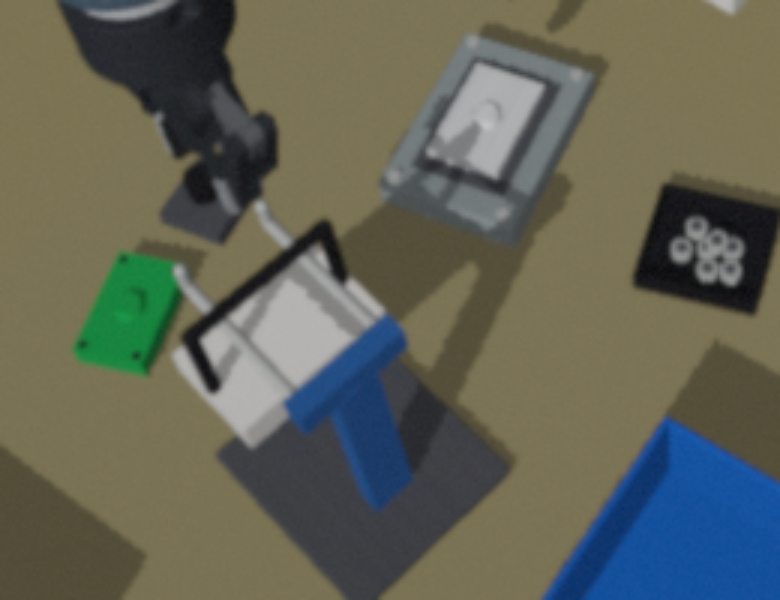

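The bar hangs across both prongs at z ≈ 0.19, 560/-301, with the cap below. Now the green plate.

Emit:
{"api": "play_rows", "payload": {"commands": [[-5, -20, 0, -0.1], [-10, -50, 0, -0.2], [-18, -80, 0, -0.3], [-26, -110, 0, -0.4], [-34, -140, 0, -0.5], [-39, -154, 10, -0.54], [-39, -154, 60, -0.54], [-39, -154, 110, -0.54], [-39, -154, 160, -0.54], [-39, -154, 200, -0.54]], "fingers": 0.85}}

```text
clock: 18.25
tool_pos: [0.4053, -0.3101, 0.0684]
eef_rot: [0.007, 0.572, 0.821, 0.001]
contact_force: [0.6, 0.2, -0.7]
width: 0.0722
```

```bash
python3 plan.py 405.3 -310 30 20.3 405.3 -310 -1 20.3; python3 -c "
from h import *
p=cam('scene'); print(platefit(p,'green',np.array([.41,-.31]),.018,.06))"
```

```text
t 18.25 pos [ 405.3 -310.1  100.9] jaw 20.3 w 0.07215499856863099 F [ 0.6  0.2 -0.7] q6 -1.25 tilt 0.86
row [1.0, -0.7, 70.9, np.float64(-0.0)] q6-> -1.25 steps 1.4
row [1.3, -1.0, 101.9, np.float64(-0.0)] q6-> -1.25 steps 2.0
((array([ 405.5, -313.1]), array([55.3, 84.1]), 20.2), 0.0194, 880)
```

Emit:
{"api": "play_rows", "payload": {"commands": [[1, -1, 30, 0], [1, -1, 60, 0], [1, -1, 80, 0], [1, -1, 92, 0], [1, -1, 98, 0], [1, -1, 102, 0], [1, -1, 102, 0]]}}

```text
clock: 19.0
tool_pos: [0.402, -0.3065, -0.0392]
eef_rot: [0.003, 0.572, 0.82, 0.002]
contact_force: [0.3, -1.0, -0.2]
width: 0.0726
```

Emit:
{"api": "play_rows", "payload": {"commands": [[0, 0, 0, 0], [0, 0, 0, 0], [0, 0, 0, 0], [0, 0, 0, 0], [0, 0, 0, 0]], "fingers": 0.3}}

```text
clock: 19.5
tool_pos: [0.4032, -0.3084, -0.0356]
eef_rot: [0.005, 0.571, 0.821, 0.001]
contact_force: [-6.5, 4.7, 24.1]
width: 0.0508
```

```bash
python3 plan.py 405.3 -310 120 20.3; python3 -c "
from h import *
p=cam('scene'); cv2.imwrite('pics/s9.png',cv2.resize(cv2.cvtColor(p['frame'][340:430,80:200],cv2.COLOR_RGB2BGR),None,fx=5,fy=5))"
```

```text
t 19.5 pos [ 403.2 -308.4   -3.1] jaw 20.3 w 0.0507629535423328 F [-6.5  4.7 24.1] q6 -1.25 tilt 0.54
row [-3.0, 2.3, -123.1, np.float64(0.0)] q6-> -1.25 steps 2.5
```

View pics/s9.png

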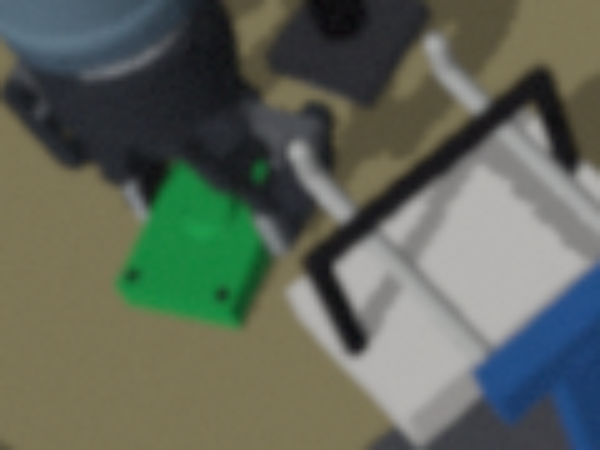

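Green is gripped, but the closing tips swung down onto the bench (24 N). I'll open, rise 5 mm and regrip so the tips clear the bed later.

Emit:
{"api": "play_rows", "payload": {"commands": [[0, 0, -3, 0], [0, 0, -6, 0], [0, 0, -6, 0], [0, 0, -6, 0]], "fingers": 0.8}}

```text
clock: 19.95
tool_pos: [0.4032, -0.3084, -0.0296]
eef_rot: [0.005, 0.571, 0.821, 0.001]
contact_force: [0.4, 0.8, 0.1]
width: 0.0679
```

Emit:
{"api": "play_rows", "payload": {"commands": [[0, 0, 0, 0], [0, 0, 0, 0], [0, 0, 0, 0], [0, 0, 0, 0]], "fingers": 0.3}}

```text
clock: 20.35
tool_pos: [0.4032, -0.3085, -0.0295]
eef_rot: [0.005, 0.571, 0.821, 0.001]
contact_force: [0.1, 0.9, 4.1]
width: 0.0503
```

```bash
python3 plan.py 405.3 -310 120 20.3
```

```text
t 20.35 pos [ 403.2 -308.5    3. ] jaw 20.3 w 0.05028541442872204 F [0.1 0.9 4.1] q6 -1.25 tilt 0.55
row [-2.9, 2.2, -117.0, np.float64(0.0)] q6-> -1.25 steps 2.3
```

Emit:
{"api": "play_rows", "payload": {"commands": [[0, 0, -8, 0], [0, 0, -25, 0], [0, 0, -60, 0], [0, 0, -100, 0], [0, 0, -110, 0], [0, 0, -110, 0]]}}

```text
clock: 20.95
tool_pos: [0.4033, -0.3092, 0.0825]
eef_rot: [0.007, 0.571, 0.821, 0.0]
contact_force: [0.9, 0.4, -0.3]
width: 0.0503
```

```bash
python3 -c "
from h import *
for n in('top','scene'):
    p=cam(n)
    uv,P=region(p,np.array([.53,-.059]),.06,.036,.044); k=colmask(p,uv,'white'); print(n,'bed',rect(P),np.median(P[:,2]),len(P))
    uv,P=region(p,np.array([.53,-.059]),.03,.0435,.06); print('boss',P.mean(0),len(P))
    uv,P=region(p,np.array([.53,-.05]),.12,.02,.036); print('fix',rect(P),np.median(P[:,2]))
"; python3 plan.py 530.5 -57.5 110 11.1
```

```text
top bed (array([530.2, -54.4]), array([55.3, 93.5]), 11.1) 0.039492464564383635 602
boss [ 0.52901102 -0.05877994  0.04500812] 46
fix (array([531.1, -58.7]), array([109.6, 150.4]), 11.0) 0.027639575067107174
scene bed (array([529.2, -57.5]), array([59.2, 93.6]), 10.7) 0.04081814045949862 734
boss [ 0.52907094 -0.05817943  0.04536108] 95
fix (array([529.7, -60.4]), array([111.9, 153.2]), 11.2) 0.029419700169408564
t 21.05 pos [ 401.7 -307.3  112. ] jaw 20.3 w 0.050384073340631025 F [ 0.2 -1.  -1.3] q6 -1.25 tilt 0.47
row [189.6, 207.5, 2.3, np.float64(0.161)] q6-> -0.54 steps 5.6
```

Emit:
{"api": "play_rows", "payload": {"commands": [[10, 11, 0, 0.01], [40, 44, 0, 0.03], [70, 77, 0, 0.06], [100, 109, 0, 0.085], [130, 142, 0, 0.11], [155, 170, 0, 0.13], [175, 192, 0, 0.15], [186, 204, 2, 0.161], [190, 207, 2, 0.161], [190, 207, 2, 0.161]]}}

```text
clock: 22.05
tool_pos: [0.5285, -0.0565, 0.076]
eef_rot: [0.002, 0.635, 0.773, 0.001]
contact_force: [0.0, 0.7, 0.4]
width: 0.0506
```

```bash
python3 plan.py 530 -57.2 55 11.1 530 -57.2 45 11.1
```

```text
t 22.05 pos [528.5 -56.5 108.5] jaw 11.2 w 0.05057239843421917 F [0.  0.7 0.4] q6 -0.52 tilt 0.27
row [-0.8, 1.1, 53.5, np.float64(0.001)] q6-> -0.52 steps 1.1
row [-0.8, 1.0, 63.5, np.float64(0.001)] q6-> -0.52 steps 1.3
```

Emit:
{"api": "play_rows", "payload": {"commands": [[-1, 1, 15, 0], [-1, 1, 35, 0], [-1, 1, 50, 0], [-1, 1, 58, 0], [-1, 1, 61, 0], [-1, 1, 63, 0], [-1, 1, 64, 0], [-1, 1, 64.5, 0], [-1, 1, 64.5, 0]]}}

```text
clock: 22.95
tool_pos: [0.5303, -0.0573, 0.0121]
eef_rot: [0.003, 0.635, 0.773, 0.001]
contact_force: [-2.2, 1.8, 2.9]
width: 0.0501
```

```bash
python3 plan.py 530 -57.2 43 11.1
```

```text
t 22.95 pos [530.3 -57.3  44.6] jaw 11.2 w 0.0500601813125782 F [-2.2  1.8  2.9] q6 -0.53 tilt 0.31
row [0.2, -0.3, 1.6, np.float64(0.001)] q6-> -0.52 steps 0.0
```

Touching, with about 1.5 mm left. Ease down 1 mm, release and rise; the pocket centres on the boss.

Emit:
{"api": "play_rows", "payload": {"commands": [[0, 0, 1, 0], [0, 0, 1, 0]]}}

```text
clock: 23.15
tool_pos: [0.5305, -0.0572, 0.0114]
eef_rot: [0.003, 0.635, 0.773, 0.001]
contact_force: [-3.2, 2.6, 4.2]
width: 0.0501
```

Emit:
{"api": "play_rows", "payload": {"commands": [[0, 0, 0, 0], [0, 0, 0, 0], [0, 0, 0, 0], [0, 0, -2, 0], [0, 0, -10, 0], [0, 0, -40, 0], [0, 0, -80, 0], [0, 0, -80, 0]], "fingers": 0.85}}

```text
clock: 23.95
tool_pos: [0.5344, -0.0585, 0.0976]
eef_rot: [0.008, 0.635, 0.773, 0.003]
contact_force: [0.5, 0.0, 0.6]
width: 0.0722
```

```bash
python3 plan.py 530.3 -58.7 70 11.1; python3 -c "
from h import *
p=cam('scene'); cv2.imwrite('pics/s10.png',cv2.resize(cv2.cvtColor(p['frame'][260:370,180:300],cv2.COLOR_RGB2BGR),None,fx=4,fy=4))
print(platefit(p,'green',np.array([.53,-.059]),.018,.06,z0=.04))
uv,P=region(p,np.array([.53,-.059]),.05,.05,.062); k=colmask(p,uv,'green');P=P[k]
A=np.c_[P[:,:2]-P[:,:2].mean(0),np.ones(len(P))]; print('plane',np.linalg.lstsq(A,P[:,2],rcond=None)[0],len(P))"
```

```text
t 23.95 pos [534.4 -58.5 130.1] jaw 11.2 w 0.07223848353057415 F [0.5 0.  0.6] q6 -0.53 tilt 0.96
row [1.1, -5.0, 60.1, np.float64(0.002)] q6-> -0.52 steps 1.2
((array([530.5, -62.9]), array([54.4, 85.1]), 11.4), 0.059, 764)
plane [-0.02102063  0.00660172  0.05842494] 663
```

View pics/s10.png

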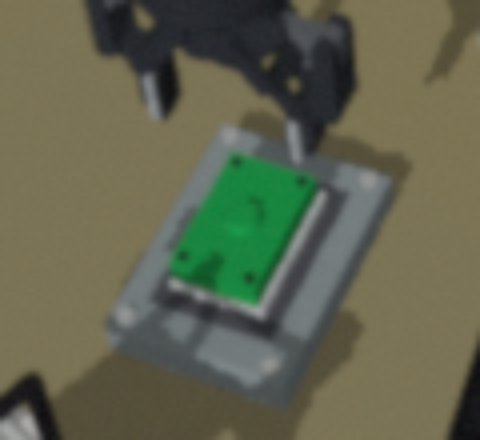

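Green lies square on the bed at (240,225) with an even bed margin all round, and its top face measures about 58.5 mm. Press with the fingers shut on the boss (top at 63).

Emit:
{"api": "play_rows", "payload": {"commands": [[1, -5, 0, 0], [1, -5, 0, 0], [1, -5, 0, 0], [1, -5, 0, 0], [1, -5, 30, 0], [1, -5, 50, 0], [1, -5, 60, 0], [1, -5, 60, 0], [1, -5, 60, 0]], "fingers": 0}}

```text
clock: 24.9
tool_pos: [0.5289, -0.0584, 0.0355]
eef_rot: [0.006, 0.635, 0.773, 0.002]
contact_force: [1.0, 0.0, -0.1]
width: -0.0001
```

```bash
python3 plan.py 530.3 -58.7 64 11.1  530.3 -58.7 59 11.1
```

```text
t 24.9 pos [528.9 -58.4  68. ] jaw 11.2 w -0.00014082259028102358 F [ 1.   0.  -0.1] q6 -0.53 tilt 0.78
row [-0.6, 1.3, 4.0, np.float64(0.002)] q6-> -0.53 steps 0.1
row [-0.5, 1.2, 9.0, np.float64(0.002)] q6-> -0.53 steps 0.2
```

Emit:
{"api": "play_rows", "payload": {"commands": [[0, 1, 2, 0], [0, 1, 4, 0], [0, 1, 6, 0], [0, 1, 7, 0], [0, 1, 8, 0], [0, 1, 8.5, 0], [0, 1, 9, 0], [0, 1, 9, 0], [0, 1, 9, 0]]}}

```text
clock: 25.8
tool_pos: [0.5306, -0.0584, 0.027]
eef_rot: [0.007, 0.635, 0.773, 0.003]
contact_force: [0.4, -0.1, 5.2]
width: 0.0001
```

Emit:
{"api": "play_rows", "payload": {"commands": [[0, 0, 1, 0], [0, 0, 1.5, 0], [0, 0, 1.5, 0], [0, 0, 1.5, 0]]}}

```text
clock: 26.2
tool_pos: [0.5306, -0.0584, 0.0257]
eef_rot: [0.007, 0.635, 0.773, 0.003]
contact_force: [-0.4, 0.5, 6.0]
width: 0.0002
```

Emit:
{"api": "play_rows", "payload": {"commands": [[0, 0, -2, 0], [0, 0, -6, 0], [0, 0, -20, 0], [0, 0, -60, 0], [0, 0, -100, 0], [0, 0, -130, 0], [0, 0, -150, 0]]}}

```text
clock: 26.9
tool_pos: [0.5293, -0.0579, 0.1792]
eef_rot: [0.008, 0.635, 0.773, 0.003]
contact_force: [-0.2, 0.3, 0.2]
width: 0.0003
```

```bash
python3 plan.py 480 200 200 23.5; python3 -c "
from h import *
p=cam('scene')
print(platefit(p,'green',np.array([.53,-.059]),.018,.06,z0=.04))
p=cam('top')
print('white',platefit(p,'white',np.array([.565,.375]),.014,.07),'red',platefit(p,'red',np.array([.427,.33]),.012,.08))
"
```

```text
t 26.9 pos [529.3 -57.9 211.7] jaw 11.2 w 0.0002523532546307065 F [-0.2  0.3  0.2] q6 -0.53 tilt 1.04
row [262.6, 1.6, 9.4, np.float64(-0.214)] q6-> -0.24 steps 5.3
((array([530.5, -63.3]), array([54.3, 85.9]), 11.4), 0.0592, 764)
white ((array([564.9, 381. ]), array([53.3, 81.2]), 22.7), 0.0136, 586) red ((array([427.6, 333.5]), array([50.8, 79.9]), -24.6), 0.0117, 558)
```

```bash
python3 plan.py 564.9 381.1 200 23.2
```

```text
t 27.0 pos [530.5 -58.3 212.4] jaw 11.2 w -8.994777436835538e-05 F [ 0.6  0.8 -0.2] q6 -0.53 tilt 1.23
row [424.4, 118.9, 10.1, np.float64(-0.209)] q6-> -0.03 steps 8.8
```

Emit:
{"api": "play_rows", "payload": {"commands": [[30, 8, 0, -0.01], [75, 21, 0, -0.03], [120, 34, 0, -0.05], [167, 47, 0, -0.08], [214, 60, 0, -0.1], [260, 73, 0, -0.13], [307, 86, 0, -0.15], [352, 99, 5, -0.18], [395, 111, 10, -0.2], [424, 119, 10, -0.209]], "fingers": 0.85}}

```text
clock: 28.0
tool_pos: [0.5631, 0.3831, 0.1649]
eef_rot: [0.009, 0.55, 0.835, 0.001]
contact_force: [0.8, 0.4, -0.2]
width: 0.0725
```

```bash
python3 plan.py 564.9 381.1 100 23.2 564.9 381.1 30 23.2
```

```text
t 28.0 pos [563.1 383.1 197.4] jaw 23.3 w 0.07249732712739151 F [ 0.8  0.4 -0.2] q6 0.03 tilt 1.06
row [-1.2, -0.3, 97.5, np.float64(0.002)] q6-> 0.03 steps 1.9
row [-0.3, -1.2, 167.5, np.float64(0.002)] q6-> 0.03 steps 3.3
```

Emit:
{"api": "play_rows", "payload": {"commands": [[0, -1, 40, 0], [0, -1, 85, 0], [0, -1, 130, 0], [0, -1, 160, 0], [0, -1, 167, 0], [0, -1, 167, 0]]}}

```text
clock: 28.6
tool_pos: [0.5633, 0.3806, -0.004]
eef_rot: [0.008, 0.55, 0.835, -0.001]
contact_force: [0.7, 0.4, 1.4]
width: 0.0726
```

```bash
python3 plan.py 564.9 381.1 1 23.2
```

```text
t 28.6 pos [563.3 380.6  28.5] jaw 23.3 w 0.07259502382775866 F [0.7 0.4 1.4] q6 0.03 tilt 0.92
row [0.2, 1.4, 27.5, np.float64(0.002)] q6-> 0.03 steps 0.6
```

Emit:
{"api": "play_rows", "payload": {"commands": [[0, 1, 8, 0], [0, 1, 16, 0], [0, 1, 22, 0], [0, 1, 26, 0], [0, 1, 27, 0], [0, 1, 27, 0]]}}

```text
clock: 29.2
tool_pos: [0.5646, 0.3807, -0.0311]
eef_rot: [0.008, 0.55, 0.835, -0.001]
contact_force: [0.7, -0.1, 0.8]
width: 0.0727
```

Emit:
{"api": "play_rows", "payload": {"commands": [[0, 0, 0, 0], [0, 0, 0, 0], [0, 0, 0, 0], [0, 0, 0, 0], [0, 0, 0, 0]], "fingers": 0.3}}

```text
clock: 29.7
tool_pos: [0.5653, 0.3811, -0.0301]
eef_rot: [0.008, 0.55, 0.835, 0.0]
contact_force: [0.5, -0.1, 6.2]
width: 0.0501
```

```bash
python3 plan.py 564.9 381.1 110 23.2
```

```text
t 29.7 pos [565.3 381.1   2.4] jaw 23.3 w 0.050101795168232884 F [ 0.5 -0.1  6.2] q6 0.03 tilt 0.97
row [-1.3, 0.6, -107.6, np.float64(0.002)] q6-> 0.03 steps 2.2
```

Emit:
{"api": "play_rows", "payload": {"commands": [[0, 0, -8, 0], [0, 0, -25, 0], [0, 0, -60, 0], [0, 0, -100, 0], [0, 0, -130, 0], [0, 0, -130, 0]]}}

```text
clock: 30.3
tool_pos: [0.5671, 0.3842, 0.1076]
eef_rot: [0.011, 0.549, 0.835, 0.005]
contact_force: [1.0, 0.0, -0.2]
width: 0.05
```

```bash
python3 plan.py 530.3 -58.7 130 11.1
```

```text
t 30.3 pos [567.1 384.2 140.1] jaw 23.3 w 0.04995324847001502 F [ 1.   0.  -0.2] q6 0.03 tilt 1.42
row [-391.9, -209.5, 11.1, np.float64(0.214)] q6-> -0.46 steps 8.9
```

Emit:
{"api": "play_rows", "payload": {"commands": [[-20, -11, 0, 0.01], [-60, -32, 0, 0.03], [-105, -56, 2, 0.06], [-150, -80, 4, 0.08], [-195, -104, 6, 0.11], [-240, -128, 8, 0.13], [-285, -152, 10, 0.16], [-330, -176, 10, 0.18], [-370, -198, 10, 0.2], [-388, -207, 11, 0.214]]}}

```text
clock: 31.3
tool_pos: [0.5302, -0.0578, 0.0979]
eef_rot: [0.011, 0.637, 0.771, 0.006]
contact_force: [-0.4, 0.6, -0.9]
width: 0.05
```

```bash
python3 plan.py 530.3 -58.7 85 11.1 530.3 -58.7 62 11.1
```

```text
t 31.3 pos [530.2 -57.8 130.4] jaw 10.9 w 0.050021313051531735 F [-0.4  0.6 -0.9] q6 -0.52 tilt 1.43
row [-0.4, -1.1, 45.4, np.float64(-0.004)] q6-> -0.53 steps 0.9
row [-0.2, -1.6, 68.4, np.float64(-0.004)] q6-> -0.53 steps 1.4
```

Emit:
{"api": "play_rows", "payload": {"commands": [[0, -1, 20, -0.004], [0, -1, 40, -0.004], [0, -1, 55, -0.004], [0, -1, 62, -0.004], [0, -1, 65, -0.004], [0, -1, 67, -0.004], [0, -1, 68, -0.004], [0, -1, 68, -0.004]]}}

```text
clock: 32.1
tool_pos: [0.5313, -0.0584, 0.0304]
eef_rot: [0.012, 0.635, 0.772, 0.006]
contact_force: [-0.5, 0.3, -1.1]
width: 0.05
```

```bash
python3 plan.py 530.3 -58.7 60.4 11.1
```

```text
t 32.1 pos [531.3 -58.4  62.9] jaw 11.1 w 0.049983020711537804 F [-0.5  0.3 -1.1] q6 -0.53 tilt 1.48
row [-0.0, -1.1, 2.5, np.float64(0.0)] q6-> -0.53 steps 0.1
```

Emit:
{"api": "play_rows", "payload": {"commands": [[0, -1, 1, 0], [0, -1, 2, 0], [0, -1, 2.5, 0], [0, -1, 2.5, 0]]}}

```text
clock: 32.5
tool_pos: [0.5308, -0.059, 0.0283]
eef_rot: [0.012, 0.635, 0.772, 0.006]
contact_force: [0.1, -2.4, 1.9]
width: 0.0501
```

Emit:
{"api": "play_rows", "payload": {"commands": [[0, 0, 0, 0], [0, 0, 0, 0], [0, 0, 0, 0], [0, 0, -2, 0], [0, 0, -10, 0], [0, 0, -40, 0], [0, 0, -80, 0], [0, 0, -80, 0], [0, 0, -80, 0]], "fingers": 0.85}}

```text
clock: 33.4
tool_pos: [0.5298, -0.0588, 0.11]
eef_rot: [0.014, 0.635, 0.772, 0.006]
contact_force: [-0.1, -0.2, -1.4]
width: 0.0723
```

```bash
python3 plan.py 530.3 -58.7 82 11.1; python3 -c "
from h import *
p=cam('scene'); cv2.imwrite('pics/s11.png',cv2.resize(cv2.cvtColor(p['frame'][260:370,180:300],cv2.COLOR_RGB2BGR),None,fx=4,fy=4))
print(platefit(p,'white',np.array([.53,-.059]),.014,.06,z0=.058))
uv,P=region(p,np.array([.53,-.059]),.05,.064,.076); k=colmask(p,uv,'white');P=P[k]
A=np.c_[P[:,:2]-P[:,:2].mean(0),np.ones(len(P))]; print('plane',np.linalg.lstsq(A,P[:,2],rcond=None)[0],len(P))"
```

```text
t 33.4 pos [529.8 -58.8 142.5] jaw 11.1 w 0.07229081544233966 F [-0.1 -0.2 -1.4] q6 -0.53 tilt 1.73
row [0.8, -1.2, 60.5, np.float64(0.0)] q6-> -0.53 steps 1.2
((array([527.6, -61.6]), array([52.4, 86. ]), 11.5), 0.0733, 720)
plane [-2.31523973e-06  1.50848316e-02  7.26767005e-02] 626
```

View pics/s11.png

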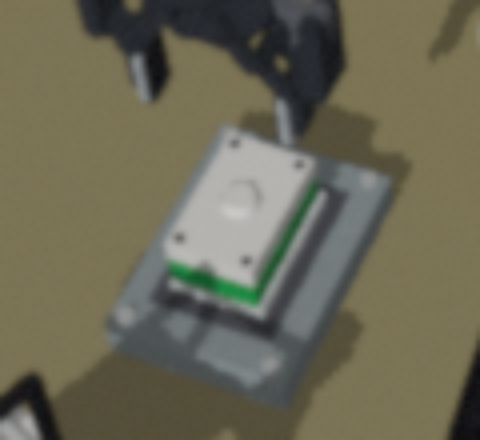

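White lies square on green at (240,200), top face 72.7 mm (nominal 72). Press.

Emit:
{"api": "play_rows", "payload": {"commands": [[1, -1, 0, 0], [1, -1, 0, 0], [1, -1, 0, 0], [1, -1, 0, 0], [1, -1, 30, 0], [1, -1, 50, 0], [1, -1, 60, 0], [1, -1, 60, 0], [1, -1, 60, 0]], "fingers": 0}}

```text
clock: 34.35
tool_pos: [0.5296, -0.0582, 0.049]
eef_rot: [0.013, 0.635, 0.772, 0.006]
contact_force: [0.5, 0.2, 0.3]
width: 0.0001
```

```bash
python3 plan.py 529.5 -58.7 72 11.1
```

```text
t 34.35 pos [529.6 -58.2  81.5] jaw 11.1 w 0.00012172351272538328 F [0.5 0.2 0.3] q6 -0.53 tilt 1.6
row [-0.4, -0.4, 9.5, np.float64(0.0)] q6-> -0.53 steps 0.2
```

Emit:
{"api": "play_rows", "payload": {"commands": [[0, 0, 2, 0], [0, 0, 4, 0], [0, 0, 6, 0], [0, 0, 7, 0], [0, 0, 8, 0], [0, 0, 9, 0], [0, 0, 9.5, 0], [0, 0, 9.5, 0], [0, 0, 9.5, 0]]}}

```text
clock: 35.25
tool_pos: [0.5304, -0.0584, 0.04]
eef_rot: [0.013, 0.635, 0.772, 0.006]
contact_force: [0.0, 0.2, 5.3]
width: -0.0001
```

Emit:
{"api": "play_rows", "payload": {"commands": [[0, 0, 0.5, 0], [0, 0, 0.5, 0], [0, 0, 0.5, 0]]}}

```text
clock: 35.55
tool_pos: [0.5304, -0.0584, 0.0398]
eef_rot: [0.013, 0.635, 0.772, 0.006]
contact_force: [-0.9, 0.3, 5.6]
width: 0.0003
```

Emit:
{"api": "play_rows", "payload": {"commands": [[0, 0, -2, 0], [0, 0, -6, 0], [0, 0, -20, 0], [0, 0, -60, 0], [0, 0, -100, 0], [0, 0, -130, 0], [0, 0, -130, 0], [0, 0, -130, 0]]}}

```text
clock: 36.35
tool_pos: [0.527, -0.0575, 0.1708]
eef_rot: [0.014, 0.635, 0.772, 0.007]
contact_force: [0.3, -0.6, -0.1]
width: 0.0003
```

```bash
python3 -c "
from h import *
p=cam('scene')
print(platefit(p,'white',np.array([.53,-.059]),.014,.06,z0=.058))
p=cam('top')
print('red',platefit(p,'red',np.array([.427,.33]),.012,.08))
";python3 plan.py 427.8 333.5 180 -24.5 
```

```text
((array([527.6, -61.7]), array([53.2, 86.9]), 12.4), 0.0731, 718)
red ((array([427.6, 333.6]), array([50.6, 79.9]), -24.3), 0.0117, 553)
t 36.45 pos [525.7 -57.2 201.1] jaw 11.1 w -0.000313313301213515 F [ 0.4  0.1 -0.8] q6 -0.53 tilt 1.53
row [402.4, -21.3, 16.1, np.float64(0.622)] q6-> 0.86 steps 8.1
```

Emit:
{"api": "play_rows", "payload": {"commands": [[30, -2, 0, 0.04], [75, -4, 0, 0.11], [120, -6, 0, 0.18], [165, -8, 0, 0.25], [210, -11, 5, 0.32], [255, -14, 10, 0.39], [300, -16, 15, 0.46], [345, -18, 16, 0.53], [385, -20, 16, 0.6], [402, -21, 16, 0.622]], "fingers": 0.85}}

```text
clock: 37.45
tool_pos: [0.4255, 0.3356, 0.1455]
eef_rot: [0.009, 0.841, 0.541, 0.007]
contact_force: [-0.4, -0.7, -0.5]
width: 0.0727
```

```bash
python3 plan.py 427.6 333.6 30 -24.5
```

```text
t 37.45 pos [425.5 335.6 178. ] jaw -24.5 w 0.0726950258519607 F [-0.4 -0.7 -0.5] q6 0.89 tilt 1.35
row [-1.3, -0.7, 148.1, np.float64(0.0)] q6-> 0.89 steps 3.0
```

Emit:
{"api": "play_rows", "payload": {"commands": [[-1, -1, 30, 0], [-1, -1, 70, 0], [-1, -1, 110, 0], [-1, -1, 138, 0], [-1, -1, 148, 0], [-1, -1, 148, 0], [-1, -1, 148, 0]]}}

```text
clock: 38.15
tool_pos: [0.428, 0.3342, -0.0018]
eef_rot: [0.009, 0.841, 0.541, 0.008]
contact_force: [-0.0, -0.4, 1.4]
width: 0.0725
```

```bash
python3 plan.py 427.6 333.6 0.5 -24.5
```

```text
t 38.15 pos [428.  334.2  30.7] jaw -24.5 w 0.07252986672088042 F [-0.  -0.4  1.4] q6 0.89 tilt 1.37
row [-0.8, -0.8, 30.2, np.float64(0.0)] q6-> 0.89 steps 0.6
```

Emit:
{"api": "play_rows", "payload": {"commands": [[-1, -1, 8, 0], [-1, -1, 16, 0], [-1, -1, 24, 0], [-1, -1, 28, 0], [-1, -1, 30, 0], [-1, -1, 30, 0]]}}

```text
clock: 38.75
tool_pos: [0.4271, 0.3334, -0.0322]
eef_rot: [0.009, 0.841, 0.541, 0.007]
contact_force: [0.1, -0.1, 0.7]
width: 0.0726
```

Emit:
{"api": "play_rows", "payload": {"commands": [[0, 0, 0, 0], [0, 0, 0, 0], [0, 0, 0, 0], [0, 0, 0, 0], [0, 0, 0, 0]], "fingers": 0.3}}

```text
clock: 39.25
tool_pos: [0.4278, 0.3337, -0.0315]
eef_rot: [0.009, 0.841, 0.541, 0.008]
contact_force: [-0.7, 0.3, 5.1]
width: 0.05
```

```bash
python3 plan.py 427.6 333.6 130 -24.5
```

```text
t 39.25 pos [427.8 333.7   1. ] jaw -24.5 w 0.050042901095685516 F [-0.7  0.3  5.1] q6 0.9 tilt 1.4
row [0.3, 3.0, -129.0, np.float64(0.0)] q6-> 0.9 steps 2.6
```

Emit:
{"api": "play_rows", "payload": {"commands": [[0, 3, -8, 0], [0, 3, -25, 0], [0, 3, -60, 0], [0, 3, -100, 0], [0, 3, -140, 0], [0, 3, -150, 0], [0, 3, -150, 0]]}}

```text
clock: 39.95
tool_pos: [0.4284, 0.3341, 0.1209]
eef_rot: [0.009, 0.841, 0.541, 0.01]
contact_force: [-1.2, 0.2, -0.5]
width: 0.05
```

```bash
python3 plan.py 530 -58.7 140 11.1
```

```text
t 39.95 pos [428.4 334.1 153.4] jaw -24.5 w 0.050049668683789794 F [-1.2  0.2 -0.5] q6 0.89 tilt 1.6
row [-315.5, 254.9, 18.0, np.float64(-0.621)] q6-> -0.51 steps 8.1
```

Emit:
{"api": "play_rows", "payload": {"commands": [[-20, 16, 0, -0.04], [-55, 44, 0, -0.11], [-90, 73, 2, -0.18], [-125, 101, 5, -0.25], [-162, 131, 8, -0.32], [-198, 160, 10, -0.39], [-233, 188, 13, -0.46], [-268, 217, 15, -0.53], [-300, 242, 17, -0.6], [-315, 254, 18, -0.621]]}}

```text
clock: 40.95
tool_pos: [0.5284, -0.061, 0.1051]
eef_rot: [0.011, 0.636, 0.772, 0.006]
contact_force: [0.4, -0.0, 0.1]
width: 0.0505
```

```bash
python3 plan.py 530 -58.7 76 11.1
```

```text
t 40.95 pos [528.4 -61.  137.6] jaw 11.1 w 0.050488894983217895 F [ 0.4 -0.   0.1] q6 -0.54 tilt 1.42
row [2.5, 0.6, 61.6, np.float64(-0.001)] q6-> -0.53 steps 1.2
```

Emit:
{"api": "play_rows", "payload": {"commands": [[2, 0, 15, 0], [2, 0, 35, 0], [2, 0, 50, 0], [2, 0, 57, 0], [2, 0, 60, 0], [2, 0, 61, 0], [2, 0, 61, 0]]}}

```text
clock: 41.65
tool_pos: [0.5298, -0.0593, 0.0444]
eef_rot: [0.011, 0.636, 0.772, 0.006]
contact_force: [0.6, 0.2, -0.3]
width: 0.0503
```

```bash
python3 plan.py 530 -58.7 73 11.1
```

```text
t 41.65 pos [529.8 -59.3  76.9] jaw 11.1 w 0.05030659890325677 F [ 0.6  0.2 -0.3] q6 -0.53 tilt 1.44
row [0.6, 0.3, 3.9, np.float64(-0.001)] q6-> -0.53 steps 0.1
```

Emit:
{"api": "play_rows", "payload": {"commands": [[0, 0, 2, 0], [0, 0, 3, 0], [0, 0, 4, 0], [0, 0, 4, 0]]}}

```text
clock: 42.05
tool_pos: [0.5301, -0.0594, 0.0407]
eef_rot: [0.011, 0.636, 0.772, 0.006]
contact_force: [0.8, 0.6, 0.3]
width: 0.05
```

Emit:
{"api": "play_rows", "payload": {"commands": [[0, 0, 0, 0], [0, 0, 0, 0], [0, 0, 0, 0], [0, 0, -2, 0], [0, 0, -10, 0], [0, 0, -40, 0], [0, 0, -70, 0], [0, 0, -70, 0], [0, 0, -70, 0]], "fingers": 0.85}}

```text
clock: 42.95
tool_pos: [0.5291, -0.0593, 0.1119]
eef_rot: [0.012, 0.636, 0.772, 0.007]
contact_force: [-0.7, -0.0, -0.3]
width: 0.0725
```

```bash
python3 plan.py 530 -58.7 94 11.1; python3 -c "
from h import *
p=cam('scene')
print(platefit(p,'red',np.array([.53,-.059]),.012,.06,z0=.072))
uv,P=region(p,np.array([.53,-.059]),.05,.076,.088); k=colmask(p,uv,'red');P=P[k]
A=np.c_[P[:,:2]-P[:,:2].mean(0),np.ones(len(P))]; print('plane',np.linalg.lstsq(A,P[:,2],rcond=None)[0],len(P))"
```

```text
t 42.95 pos [529.1 -59.3 144.4] jaw 11.1 w 0.07247850255727058 F [-0.7 -0.  -0.3] q6 -0.53 tilt 1.61
row [0.9, -0.3, 50.4, np.float64(-0.001)] q6-> -0.53 steps 1.0
((array([528. , -60.5]), array([53.5, 84.8]), 11.2), 0.0852, 777)
plane [-0.00829457  0.01094871  0.08461883] 682
```

Red is down flat (84.6 mm, nominal 84). Press.

Emit:
{"api": "play_rows", "payload": {"commands": [[1, 0, 0, 0], [1, 0, 0, 0], [1, 0, 0, 0], [1, 0, 0, 0], [1, 0, 30, 0], [1, 0, 45, 0], [1, 0, 50, 0], [1, 0, 50, 0], [1, 0, 50, 0]], "fingers": 0}}

```text
clock: 43.9
tool_pos: [0.5299, -0.0584, 0.0614]
eef_rot: [0.012, 0.636, 0.772, 0.006]
contact_force: [0.3, 0.5, 0.1]
width: -0.0
```

```bash
python3 plan.py 529.5 -58.7 84.5 11.1
```

```text
t 43.9 pos [529.9 -58.4  93.9] jaw 11.1 w -4.0094409271085446e-05 F [0.3 0.5 0.1] q6 -0.53 tilt 1.54
row [-0.1, -0.6, 9.4, np.float64(-0.001)] q6-> -0.53 steps 0.2
```

Emit:
{"api": "play_rows", "payload": {"commands": [[0, 0, 2, 0], [0, 0, 4, 0], [0, 0, 6, 0], [0, 0, 7, 0], [0, 0, 8, 0], [0, 0, 9, 0], [0, 0, 9.5, 0], [0, 0, 9.5, 0], [0, 0, 9.5, 0]]}}

```text
clock: 44.8
tool_pos: [0.5305, -0.0586, 0.0522]
eef_rot: [0.012, 0.636, 0.772, 0.007]
contact_force: [0.2, -0.3, 4.5]
width: 0.0003
```

Emit:
{"api": "play_rows", "payload": {"commands": [[0, 0, -2, 0], [0, 0, -6, 0], [0, 0, -20, 0], [0, 0, -60, 0], [0, 0, -90, 0], [0, 0, -100, 0], [0, 0, -100, 0]]}}

```text
clock: 45.5
tool_pos: [0.5287, -0.0584, 0.1541]
eef_rot: [0.014, 0.636, 0.772, 0.007]
contact_force: [0.3, -0.4, -0.5]
width: -0.0001
```

```bash
python3 -c "
from h import *
for n in('scene','top'):
    p=cam(n)
    if n=='scene': print(platefit(p,'red',np.array([.53,-.059]),.012,.06,z0=.072))
    uv,P=region(p,np.array([.388,-.212]),.06,.008,.06)
    f=p['frame'][uv[:,1],uv[:,0]].astype(int); k=(P[:,2]<.018)&(f.max(1)<110); print(n,'weight',rect(P[k]) if k.any() else None,'knob',rect(P[P[:,2]>.035]),len(P))
";python3 plan.py 388.1 -212 180 11.1 
```

```text
((array([527.9, -60.3]), array([53.3, 85.1]), 11.2), 0.085, 785)
scene weight (array([ 386.2, -213.9]), array([54. , 55.9]), -79.2) knob (array([ 387.7, -215.9]), array([21.1, 25.1]), 53.0) 536
top weight (array([ 401.9, -185.9]), array([ 3.9, 13.3]), -84.7) knob (array([0., 0.]), array([0., 0.]), 0.0) 9
t 45.6 pos [526.9 -57.8 183.6] jaw 11.1 w 1.7099622210164133e-05 F [-0.7 -0.  -0.7] q6 -0.53 tilt 1.49
row [-124.7, -165.8, 0.8, np.float64(-0.001)] q6-> -0.92 steps 4.1
```

The weight sits at about (388,-212), square with the bed (about 11°). Go for the knob.

Emit:
{"api": "play_rows", "payload": {"commands": [[-15, -20, 0, 0], [-40, -53, 0, 0], [-65, -87, 0, 0], [-90, -120, 0, 0], [-112, -149, 0, 0], [-125, -166, 0, 0], [-125, -166, 40, 0], [-125, -166, 80, 0], [-125, -166, 100, 0], [-125, -166, 100, 0]], "fingers": 0.6}}

```text
clock: 46.6
tool_pos: [0.3869, -0.2095, 0.0437]
eef_rot: [0.006, 0.636, 0.772, 0.007]
contact_force: [-1.7, 0.6, -0.6]
width: 0.0513
```

```bash
python3 plan.py 388.1 -212 20 11.1
```

```text
t 46.6 pos [ 386.9 -209.5   76.2] jaw 11.0 w 0.051259368011502944 F [-1.7  0.6 -0.6] q6 -0.98 tilt 1.05
row [-2.6, -0.3, 56.2, np.float64(-0.001)] q6-> -0.99 steps 1.1
```

Emit:
{"api": "play_rows", "payload": {"commands": [[-3, 0, 15, 0], [-3, 0, 30, 0], [-3, 0, 44, 0], [-3, 0, 52, 0], [-3, 0, 55, 0], [-3, 0, 55, 0]]}}

```text
clock: 47.2
tool_pos: [0.3885, -0.2123, -0.0111]
eef_rot: [0.006, 0.636, 0.772, 0.007]
contact_force: [-0.7, -0.2, -0.2]
width: 0.0516
```

Emit:
{"api": "play_rows", "payload": {"commands": [[0, 0, 0, 0], [0, 0, 0, 0], [0, 0, 0, 0], [0, 0, 0, 0], [0, 0, 0, 0]], "fingers": 0}}

```text
clock: 47.7
tool_pos: [0.389, -0.2128, -0.0102]
eef_rot: [0.007, 0.636, 0.772, 0.007]
contact_force: [-1.2, 1.1, 5.5]
width: 0.0216
```

```bash
python3 plan.py 388.1 -212 150 11.1; python3 -c "
from h import *
p=cam('scene'); cv2.imwrite('pics/s12.png',cv2.resize(cv2.cvtColor(p['frame'][290:400,90:210],cv2.COLOR_RGB2BGR),None,fx=4,fy=4))"
```

```text
t 47.7 pos [ 389.  -212.8   22.3] jaw 11.0 w 0.021580816050721027 F [-1.2  1.1  5.5] q6 -0.99 tilt 1.07
row [0.7, 1.7, -127.7, np.float64(-0.001)] q6-> -0.99 steps 2.6
```

View pics/s12.png

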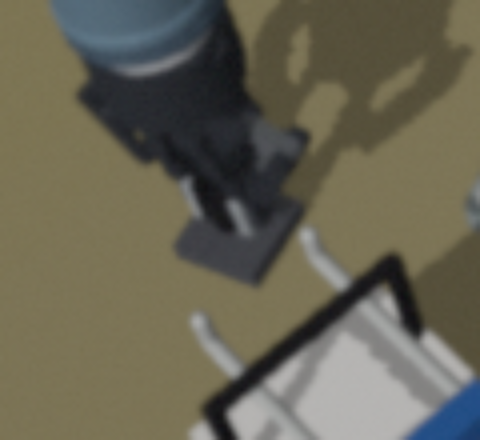

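The knob at (220,210) is gripped (21.6 mm reads about 2 low, as it did with the plates). Lift and carry.

Emit:
{"api": "play_rows", "payload": {"commands": [[0, 0, -8, 0], [0, 0, -25, 0], [0, 0, -60, 0], [0, 0, -100, 0], [0, 0, -128, 0], [0, 0, -132, 0], [0, 0, -132, 0]]}}

```text
clock: 48.45
tool_pos: [0.3869, -0.2133, 0.1226]
eef_rot: [0.008, 0.636, 0.772, 0.007]
contact_force: [0.6, 1.6, -2.0]
width: 0.0218
```

```bash
python3 plan.py 530 -58.7 152 11.1
```

```text
t 48.45 pos [ 386.9 -213.3  155.1] jaw 11.1 w 0.021784310993216177 F [ 0.6  1.6 -2. ] q6 -0.98 tilt 1.16
row [124.3, 170.0, 6.0, np.float64(-0.001)] q6-> -0.59 steps 4.2
```

Emit:
{"api": "play_rows", "payload": {"commands": [[12, 16, 0, 0], [32, 44, 0, 0], [54, 74, 0, 0], [76, 104, 0, 0], [96, 131, 2, 0], [112, 153, 4, 0], [121, 166, 5, 0], [124, 170, 6, 0], [124, 170, 6, 0], [124, 170, 6, 0]]}}

```text
clock: 49.45
tool_pos: [0.5291, -0.0598, 0.119]
eef_rot: [0.007, 0.636, 0.772, 0.006]
contact_force: [0.6, 0.4, -2.3]
width: 0.0219
```

```bash
python3 plan.py 529.8 -58.7 109 11.1
```

```text
t 49.45 pos [529.1 -59.8 151.5] jaw 11.0 w 0.02190289327983836 F [ 0.6  0.4 -2.3] q6 -0.53 tilt 1.08
row [1.1, 0.1, 42.5, np.float64(-0.002)] q6-> -0.53 steps 0.8
```

Emit:
{"api": "play_rows", "payload": {"commands": [[1, 0, 12, 0], [1, 0, 26, 0], [1, 0, 36, 0], [1, 0, 40, 0], [1, 0, 42, 0], [1, 0, 43, 0], [1, 0, 43, 0]]}}

```text
clock: 50.15
tool_pos: [0.53, -0.0588, 0.0762]
eef_rot: [0.007, 0.636, 0.772, 0.006]
contact_force: [0.6, 0.4, -1.9]
width: 0.0219
```

Emit:
{"api": "play_rows", "payload": {"commands": [[0, 0, 1, 0], [0, 0, 2, 0], [0, 0, 2, 0]]}}

```text
clock: 50.45
tool_pos: [0.5301, -0.0588, 0.0743]
eef_rot: [0.008, 0.636, 0.772, 0.006]
contact_force: [-0.1, 0.0, -2.0]
width: 0.0221
```

```bash
python3 plan.py 529.8 -58.7 106.3 11.1
```

```text
t 50.45 pos [530.1 -58.8 106.8] jaw 11.0 w 0.022054315310113468 F [-0.1  0.  -2. ] q6 -0.53 tilt 1.12
row [0.2, -0.3, 0.5, np.float64(-0.001)] q6-> -0.53 steps 0.0
```

Emit:
{"api": "play_rows", "payload": {"commands": [[0, 0, 0.7, 0], [0, 0, 1, 0], [0, 0, 1, 0]]}}

```text
clock: 50.75
tool_pos: [0.5302, -0.0589, 0.0735]
eef_rot: [0.008, 0.636, 0.772, 0.006]
contact_force: [-0.1, 0.6, 2.1]
width: 0.0222
```

Contact is made. Release and rise.

Emit:
{"api": "play_rows", "payload": {"commands": [[0, 0, 0, 0], [0, 0, 0, 0], [0, 0, 0, 0], [0, 0, -5, 0], [0, 0, -20, 0], [0, 0, -50, 0], [0, 0, -90, 0], [0, 0, -120, 0], [0, 0, -120, 0]], "fingers": 0.6}}

```text
clock: 51.65
tool_pos: [0.531, -0.0599, 0.1992]
eef_rot: [0.012, 0.636, 0.772, 0.008]
contact_force: [0.1, 0.1, 0.1]
width: 0.0512
```

Emit:
{"api": "play_rows", "payload": {"commands": [[30, 0, 0, 0], [70, 0, 0, 0], [110, 0, 0, 0], [150, 0, 0, 0], [190, 0, 0, 0], [220, 0, 0, 0], [220, 0, 0, 0], [220, 0, 0, 0]]}}

```text
clock: 52.45
tool_pos: [0.4885, 0.1563, 0.1968]
eef_rot: [0.012, 0.635, 0.772, 0.008]
contact_force: [1.5, -0.2, -0.4]
width: 0.0514
```

```bash
python3 -c "
from h import *
print(get_obs()['tool_pos'],get_obs()['clock'])
for n in('top','scene'):
    p=cam(n)
    uv,P=region(p,np.array([.53,-.059]),.06,.09,.105); print(n,'weight',rect(P),np.median(P[:,2]),len(P))
    A=np.c_[P[:,:2]-P[:,:2].mean(0),np.ones(len(P))]; print('plane',np.linalg.lstsq(A,P[:,2],rcond=None)[0])
    uv,P=region(p,np.array([.53,-.059]),.06,.12,.14); print('knob',P.mean(0) if len(P) else None)
    uv,P=region(p,np.array([.53,-.059]),.06,.079,.09); k=colmask(p,uv,'red'); print('red',rect(P[k]),np.median(P[k][:,2]))
    uv,P=region(p,np.array([.56,-.3]),.1,.178,.21); f=p['frame'][uv[:,1],uv[:,0]]; k=f.max(1)<70; print('bar',rect(P[k]),P[k][:,2].mean())
cv2.imwrite('pics/s13.png',cv2.resize(cv2.cvtColor(p['frame'][250:470,90:330],cv2.COLOR_RGB2BGR),None,fx=2.5,fy=2.5))"
```

```text
[0.48853626 0.15634587 0.19679227] 52.45
top weight (array([529.1, -59.3]), array([51.6, 52.8]), 10.4) 0.09700059922534744 363
plane [-0.00941103 -0.00270242  0.09710568]
knob [ 0.52899997 -0.05886923  0.12616626]
red (array([527.5, -58.3]), array([49.9, 80.3]), 11.5) 0.08350341143603104
bar (array([ 558.7, -296.9]), array([  7. , 107.8]), -10.7) 0.19180389653789123
scene weight (array([528.2, -62.3]), array([54.7, 60. ]), 11.9) 0.0987542038111457 431
plane [-0.03829869  0.03125566  0.09831932]
knob [ 0.52914957 -0.06226245  0.12837776]
red (array([528.5, -60.1]), array([51.4, 81.2]), 10.3) 0.08475380766151645
bar (array([ 559.8, -300.8]), array([  9. , 107.3]), -11.7) 0.19287391968415296
```

View pics/s13.png

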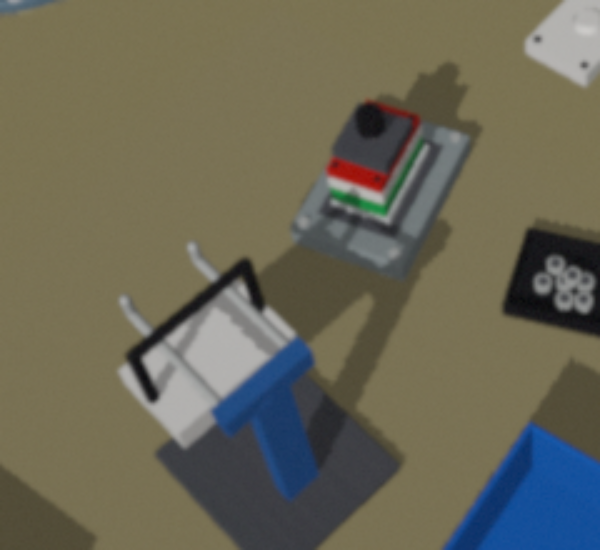

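The final picture shows the weight flat on the red, white and green stack at (370,150) and the cover hanging across both prongs at (190,310). Weight top is 97 to 98 mm (nominal 98), so the bed is up. Hand in.

```bash
python3 -c "
from h import *
print(r.finish_job())"
```

```text
the job is handed in; nothing more can be done
None
```

The job is done and handed in after about 52 s of robot time; `r.finish_job()` gives no verdict.

**What I did**
- The cover hangs by its bar across both prongs.
- Blue and yellow were absent, so I stacked green, white and red in that order. I left the brown plate and the larger white one alone.
- I laid each plate on, let it go and pressed it on its boss with shut fingers. The bed gave about 4 to 5 mm each time, and I let it come back up before the next plate.
- The weight went on top, set down by its knob.

**Last checks**
- **Stack:** the weight's upper face is at about 97 to 98 mm (98 nominal with the bed up). The weight and red plate lie within about 3 mm of the bed centre and 1° of its direction.
- **Level:** the top camera shows the weight level to about 0.6°. The scene camera's raw plane fit gives nearly 3° for the weight. That fit also picks up side-face points, so I trusted the top view.
- **Cover bar:** about 0.192 m high in both views and within about 3 mm of the middle of the prongs.
- **Bystanders:** the housing, jar, bottle and carton were not touched and the arm kept clear of them. I did not measure them again at the end.

**What went wrong or disagreed**
- **Height reading:** the reported tool height was 32.5 mm too low. My first grip on the cover missed because of it. I found the error by touching the bench and corrected for it from then on.
- **First grip on green:** the closing fingertips pushed on the bench with about 24 N, so I gripped it again 6 mm higher.
- **Press force:** I read 6.0, 5.6 and 4.5 N on green, white and red, about 1 to 2 N less than the bed's stated spring should give. All were above the limits that applied.
- **Tool tilt:** it drifted up to about 1.7° during the run, which I could not correct with the moves available.

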